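Lever swollen printing blocks out of the proofing bed and clamp them to dry

ROBOT

A 6-joint arm with a two-finger parallel gripper is mounted at the origin on a cart in front of the work surface, level with it; the furniture and walls round the work are solid. World frame = base frame: x ahead of the robot, y to its left, z up, the work surface at z = 0. Lengths are in m, angles in rad, forces in N, time in s.
With the tool pointing down it reaches from about 0.3 to 0.875 m from the base axis. Payload 6.4 kg.
Tool frame: the origin (TCP) lies midway between the tips of the shut fingers; the grasp point (between the pads) lies 19 mm behind it (ctrl.pinch_z is the distance from the TCP to the grasp point, in m); z points along the fingers, y is the line along which they close (so a half turn about z gives the same grasp; the last joint's range is limited). The gripper opens to 85 mm and grips with 20 to 120 N. Pads are 22 mm wide; open, the fingers measure 114 mm over their backs; the gripper's body (76 mm by 85 mm) begins 54 mm behind the grasp point. The pads swing forward as they close: fully open they stand 13 mm farther back than shut.
Start: joints at [-1.355, 0.181, 1.607, -0, 1.354, -0.206], TCP at [0.235, -0.525, 0.231] pointing down, gripper open.
Joint ranges: [-2.99, 2.99], [-0.89, 2.07], [0.3, 2.58], [-1.14, 4.28], [0, 2.63], [-3.12, 3.12]. Speed limits (rad/s): [2.57, 2.57, 3.01, 3.14, 3.14, 3.14].

INTERFACE

Orientations are given as a unit quaternion [w, x, y, z].
In Python, from bench import ctrl gives the robot as it stands.
- The arm moves only by the tool apply_moves, never from a script. Its argument "moves" is a list of rows, each an object with "jaw": the opening, from 0 (shut) to 1 (fully open); "offset": the shift along the tool's x, y, z in mm, a list of three; "rot": the turn, a rotation vector about the tool's x, y, z in degrees, a list of three. In form: [{"jaw": jaw, "offset": [dx, dy, dz], "rot": [ax, ay, az]}, ...]. A call has exactly 5 rows; each row shifts and turns the commanded pose from where the row before left it, along the tool's axes as they then stand; what a row does not reach is not made up. A row lasts 1/8 s, in which the tool goes at most 62.5 mm and 10.7 degrees, less where a joint would pass 70% of its speed; a pose out of reach is approached as far as the arm can. A call is refused whole if a number of a shift passes 62.5 or a number of a turn 10.7, either way. A call with a gripper value outside its range is refused whole. The fingers move at their own pace and stop on an object; the grip force is fixed at half the most. Time passes only in rows, so rows that do not move let the fingers close, or fill a call up. It gives the time, the measured TCP pose, the force, the opening and the grip force at its end, in the units of the state.
- ctrl.get_obs(): the state, without advancing time (a new reading comes with each control period).
- ctrl.camera(name): name is "scene" or "top"; returns (picture, depth): 384x512x3 uint8, red, green, blue; 384x512 float32, m along the optical axis (not along the pixel's ray), 0 where there is no reading.
- ctrl.camera_params(name): a dict with "K" (3x3 intrinsics, pixels), "dist" ([k1, k2, p1, p2, k3] as OpenCV has them; the pictures are not rectified), "cam_to_world" (4x4, takes a point from camera to world coordinates). Camera axes: x right, y down, z forward; pixel columns grow to the right and rows downward; lengths in m; the calibration is good to about 2 mm. A picture is of the moment at which its call begins. camera_params takes no time and is no camera call.
- ctrl.hand_in(): hands the job in; it is judged then, once.
Trained networks look in the newest picture that a camera, given by its name, has taken for a name from the list of things; names that differ only in an ending like _2 or _b are one class to them, and where a whole thing is asked for, a point or a joint stands for the part that bears it (a point fixed in the world has none). Each returns a list of dicts, best first, with "score" (0 to 1); they miss things now and then, are a little off and sometimes report something else, mostly with a low value. They report only what shows in the picture. A call takes as long as a camera call. They do not tell look-alikes from the thing itself.
- ctrl.outline_of(camera, target): "region" (384x512 bool, what is visible of it) and "position" ([column, row] in pixels, amid what is visible of it).
The state is a dict: "time_s": time; "q": joint angles; "dq": joint speeds; "joint_efforts": joint torques, N m; "eef_pos": TCP position; "eef_rot": TCP orientation; "wrist_force": force on the tool from outside, world axes, zero at the start; "torque": the same for the moment, N m; "opening": opening from 0.0 (shut) to 1.0 (fully open); "grasp_force": force on a finger pad.
Only numpy, scipy, OpenCV 4.12 (cv2) and the standard library are available. Lean on these libraries where they do the work, as an engineer would, in place of code of your own. Each camera call takes 0.05 s, during which the arm holds its last target. There are 200 camera calls.

TASK

The two or three wooden printing blocks have swollen tight in the proofing bed: lever each one up with the flat bar, its tip in the notch under the block's front edge and the bar bearing on the bed's steel rail, and do not take hold of a block with the gripper before the bar has raised it. Lay all the blocks flat, carved face up, side by side between the fence and the jaw of the drying clamp, each square to the fence, and then turn the clamp's knob clockwise until it stops tight. Leave the bar lying on its cork mat, and do not disturb the jar and the glue stick behind.

Things in the scene. Friction and masses are not known exactly. Their poses are not given: they have to be found in the camera images.
- bed: Fixed wooden bed, 256 mm long (y), 88 deep (x), top 71 mm above the table. Origin on the table under the middle seat's centre, z up, front = -x (to the table's middle). Seats at x 0, y -78, 0, +78 mm, 43 wide, floor at z 45; seated blocks are flush with the top. Front wall (x -32 to -22) has a 24 mm wide slot at each seat, cut down to the seat's floor, where the bar goes in.
- rail: The bed's steel levering rail (fulcrum): a fixed rod 10 mm thick along the bed's y. This pose is the bed's own origin and axes; in them the rod's axis is at x = -54 mm, z = 56 mm (its top at 61). Behind each block a spring plate presses it to the front wall with about 10 N: drawing it up takes 8 to 20 N, and it stays, level or at a slant, where it is raised to.
- bar: The loose lever bar as a whole, 220 mm long, 220 g; origin on its underside, 7 mm below bar_grip, with the same axes.
- bar_grip (a point): Middle of the lever bar's black handle grip, half-way up. The handle, from 50 mm ahead of to 70 mm behind this point, is 16 mm wide and 14 mm high. x runs along the bar to its tip; z is up as it lies (either broad side may be up). Centre of mass about 7 mm ahead of this point.
- bar_tip (a point): Middle of the bar's tip edge, 150 mm ahead of bar_grip. The steel blade (last 100 mm) is 14 mm wide, 4 mm thick and centred on the bar's mid-height.
- mat: Fixed cork mat for the bar, 250 x 124 x 4 mm, origin at the middle of its underside, x along its length.
- clamp: Fixed drying clamp, 256 mm long (y), plate top at z 10 mm; origin on the table, z up. Fence at x -36 to -24 mm; moving jaw opposite, its face at x +34 with the knob at 0, closing 3.6 mm per rad to +21 at the stop; both 18 mm tall. Blocks lie between (their 44 mm along x, front either way), in a row along y, 78 mm from centre to centre being comfortable.
- knob (a joint): Angle of the clamp's knob, rad; grows as it is turned clockwise seen from above; stops tight at 3.6. It turns easily and stays where it is left.
- knob_grip (a point): On the knob's vertical axis, 7 mm below its top, 47 mm above the table. Its bar grip is 42 mm long, 14 mm thick, 32 mm high, pinched across the thickness. This frame turns with it: x along the bar grip (the clamp's x when the joint is 0).
- ink_jar2: Bystander: small black jar, 49 mm wide, 60 mm tall, standing loose behind the work; origin at its underside. Leave it alone.
- glue_stick: Bystander: white and blue glue stick, 24 mm wide, 92 mm tall, standing loose behind the work; origin at its underside. Leave it alone.
- block1_c (a point): Centre of a loose wooden printing block, 44 (x) x 40 (y) x 26 mm, 60 g; None if absent. z points out of the carved face, -x out of the front (to the rail while seated). A notch in the front foot, 24 mm wide, 14 deep, 16 high from the underside, takes the bar's tip: its roof, to lever under, is 61 mm above the table while seated. Tight and flush in the bed at the start.
- block1: The same block; origin at the middle of its underside, 13 mm below its centre.
- block2_c (a point): Centre of a loose wooden printing block, 44 (x) x 40 (y) x 26 mm, 60 g; None if absent. z points out of the carved face, -x out of the front (to the rail while seated). A notch in the front foot, 24 mm wide, 14 deep, 16 high from the underside, takes the bar's tip: its roof, to lever under, is 61 mm above the table while seated. Tight and flush in the bed at the start.
- block2: The same block; origin at the middle of its underside, 13 mm below its centre.
- block3_c (a point): Centre of a loose wooden printing block, 44 (x) x 40 (y) x 26 mm, 60 g; None if absent. z points out of the carved face, -x out of the front (to the rail while seated). A notch in the front foot, 24 mm wide, 14 deep, 16 high from the underside, takes the bar's tip: its roof, to lever under, is 61 mm above the table while seated. Tight and flush in the bed at the start.
- block3: The same block; origin at the middle of its underside, 13 mm below its centre.
There are look-alikes about, which are no part of the job. Leave any orange look-alike of the block1 alone.

How it is judged:
On the way, in this order (a step that is already met when the one before it is completed fails the run):
1. a block is being levered up: the bar bears on the rail and on a block that has risen 5 mm or more (contact force between bar and rail above 1 N and ((contact force between bar and block1 above 0.5 N and z of block1_c in the frame of bed above 0.063 m) or (contact force between bar and block2 above 0.5 N and z of block2_c in the frame of bed above 0.063 m) or (contact force between bar and block3 above 0.5 N and z of block3_c in the frame of bed above 0.063 m))), for 0.05 s.
2. all the blocks lie flat, carved face up, between fence and jaw of the drying clamp, let go (x of block1_c in the frame of clamp between -0.009 and 0.018 m and y of block1_c in the frame of clamp between -0.112 and 0.112 m and z of block1_c in the frame of clamp between 0.019 and 0.0265 m and angle between each of block1_c, block2_c, block3_c's own z axis and vertical below 0.1 rad and contact force between the fingers and block1 below 0.5 N and x of block2_c in the frame of clamp between -0.009 and 0.018 m and y of block2_c in the frame of clamp between -0.112 and 0.112 m and z of block2_c in the frame of clamp between 0.019 and 0.0265 m and contact force between the fingers and block2 below 0.5 N and x of block3_c in the frame of clamp between -0.009 and 0.018 m and y of block3_c in the frame of clamp between -0.112 and 0.112 m and z of block3_c in the frame of clamp between 0.019 and 0.0265 m and contact force between the fingers and block3 below 0.5 N), for 0.2 s.
3. the knob is turned clockwise until it stops tight (value of joint knob above 3.45 rad), for 0.2 s.
At the end, for the whole second after the job is handed in: Blocks flat (0.1 rad), carved face up, between fence and jaw, square to the fence (0.12 rad), at rest, within 112 mm of the clamp's middle along it; knob past 3.4 rad; bar lying with its grip over the mat, its middle under 22 mm and the tip under 30 mm above the table (x of block1_c in the frame of clamp between -0.008 and 0.007 m and y of block1_c in the frame of clamp between -0.112 and 0.112 m and z of block1_c in the frame of clamp between 0.019 and 0.0265 m and angle between each of block1_c, block2_c, block3_c's own z axis and vertical below 0.1 rad and angle between the x axis of each of block1_c, block2_c, block3_c and the x axis of clamp, either way round below 0.12 rad and linear speed of each of block1, block2, block3 below 0.02 m/s and x of block2_c in the frame of clamp between -0.008 and 0.007 m and y of block2_c in the frame of clamp between -0.112 and 0.112 m and z of block2_c in the frame of clamp between 0.019 and 0.0265 m and x of block3_c in the frame of clamp between -0.008 and 0.007 m and y of block3_c in the frame of clamp between -0.112 and 0.112 m and z of block3_c in the frame of clamp between 0.019 and 0.0265 m and value of joint knob above 3.4 rad and x of bar_grip in the frame of mat between -0.125 and 0.125 m and y of bar_grip in the frame of mat between -0.062 and 0.062 m and height (world z) of bar_grip below 0.022 m and height (world z) of bar_tip below 0.03 m); the robot touches nothing.
It fails at once if the gripper presses or takes hold of a block that is still tight in its seat, not raised by the bar ((x of block1_c in the frame of bed between -0.006 and 0.006 m and z of block1_c in the frame of bed between 0.05 and 0.0605 m and angle between block1_c's own z axis and vertical below 0.06 rad and contact force between the fingers and block1 above 2 N) or (x of block2_c in the frame of bed between -0.006 and 0.006 m and z of block2_c in the frame of bed between 0.05 and 0.0605 m and angle between block2_c's own z axis and vertical below 0.06 rad and contact force between the fingers and block2 above 2 N) or (x of block3_c in the frame of bed between -0.006 and 0.006 m and z of block3_c in the frame of bed between 0.05 and 0.0605 m and angle between block3_c's own z axis and vertical below 0.06 rad and contact force between the fingers and block3 above 2 N)).
It fails at once if the jar or the glue stick behind the work is pushed aside or knocked over (distance of any of ink_jar2, glue_stick from where it was at the start of the episode above 0.03 m).
Of block1, block2, block3 only 2 to 3 are there at a start; the rules pass over those that are not, and their reading is None.
At some moment in a run one of bar may be knocked a few centimetres aside while the robot is not near it.
Once in a run the grip may slacken for a moment while it holds something.
It also fails if it takes over 210 s, if anything falls off the work surface, if the arm or the gripper's body presses on something with over 40 N, if the wrist force passes 120 N, or if a joint passes its speed limit or range.

## Working session

There is one attempt and no reset: what is moved stays moved. The work goes in short steps, Python scripts to look and compute and a tool call to move; the robot and the scene stay as the last step left them, time stands still between calls to the robot, and variables do not carry over. Pictures are saved under pics/ and viewed, at most 14 in all, crops included, and the job is handed in when it is done.

Besides the shell and the picture viewer there is one more tool, called after ">>>" in YAML: its name, and indented under it one key for each argument. apply_moves: Moves the arm, as the interface text tells. Its arguments: {"type":"object","properties":{"moves":{"type":"array"}},"required":["moves"]}

```bash
ls; mkdir -p pics; python3 - <<'E'
from bench import ctrl
import cv2,numpy as np
np.set_printoptions(precision=4,suppress=True)
s=ctrl.get_obs();print({k:np.round(v,4) for k,v in s.items()}, ctrl.pinch_z)
for n in("scene","top"):
    p,d=ctrl.camera(n);cv2.imwrite(f"pics/{n}0.png",cv2.resize(p[:,:,::-1],(800,600)))
    c=ctrl.camera_params(n);print(n,c)
E
```

```text
pics
{'time_s': np.float64(0.0), 'q': array([-1.3553,  0.1816,  1.608 ,  0.    ,  1.3538, -0.2063]), 'dq': array([ 0.0002, -0.0004, -0.0001, -0.0005,  0.0005, -0.002 ]), 'joint_efforts': array([ -0.0014, -44.4873, -35.1343,  -0.0003,   0.0091,   0.    ]), 'eef_pos': array([ 0.2353, -0.524 ,  0.2304]), 'eef_rot': array([-0.0009,  0.9778,  0.2093,  0.    ]), 'wrist_force': array([-0.0078, -0.277 , -0.0541]), 'torque': array([0.0016, 0.0281, 0.0255]), 'grasp_force': np.float64(0.0), 'opening': np.float64(0.995)} 0.0187
scene {'K': array([[352.1637,   0.    , 254.3136],
       [  0.    , 352.1637, 195.0757],
       [  0.    ,   0.    ,   1.    ]]), 'dist': array([-0.069,  0.   ,  0.   ,  0.   ,  0.   ]), 'cam_to_world': array([[-0.8883, -0.2822,  0.3623,  0.3045],
       [-0.4588,  0.5759, -0.6766,  0.571 ],
       [-0.0177, -0.7673, -0.6411,  0.6255],
       [ 0.    ,  0.    ,  0.    ,  1.    ]])}
top {'K': array([[402.764 ,   0.    , 254.6004],
       [  0.    , 402.764 , 194.1944],
       [  0.    ,   0.    ,   1.    ]]), 'dist': array([0.006, 0.   , 0.   , 0.   , 0.   ]), 'cam_to_world': array([[-0.0265, -0.9858,  0.1659,  0.4439],
       [-0.9996,  0.0252, -0.0103, -0.002 ],
       [ 0.006 , -0.1661, -0.9861,  1.1341],
       [ 0.    ,  0.    ,  0.    ,  1.    ]])}
```

View pics/scene0.png

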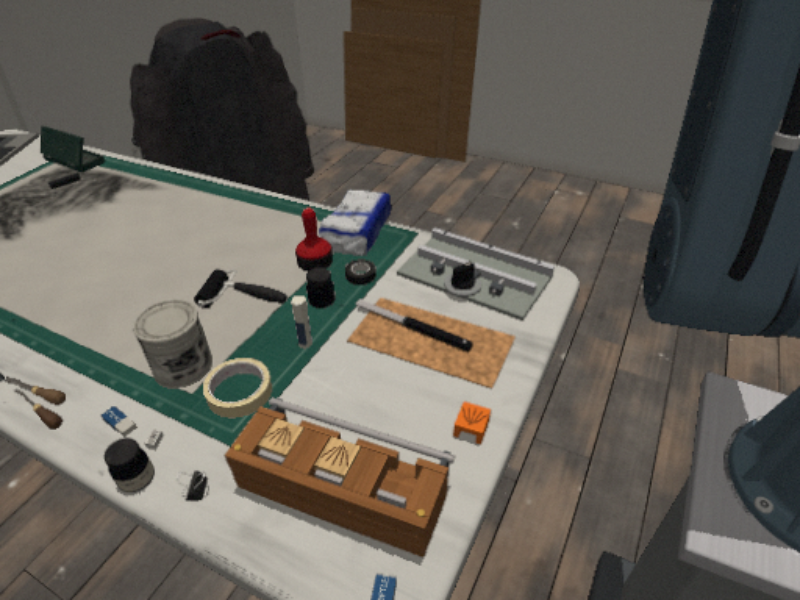

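View pics/top0.png

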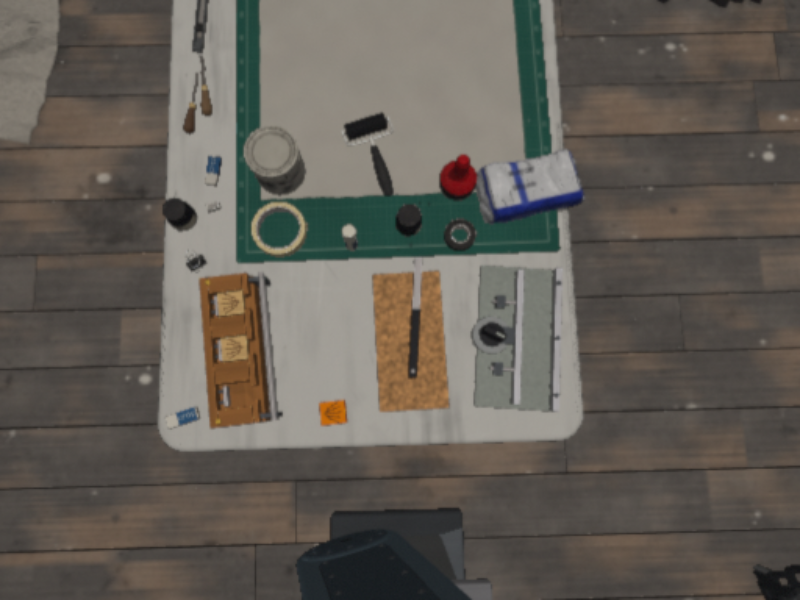

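```bash
cat > h.py <<'E'
from bench import ctrl
import cv2,numpy as np
from scipy.spatial.transform import Rotation as R
np.set_printoptions(precision=4,suppress=True)
def xyz(cam,depth):
    c=ctrl.camera_params(cam);K=np.array(c["K"]);D=np.array(c["dist"]);T=np.array(c["cam_to_world"])
    h,w=depth.shape;u,v=np.meshgrid(np.arange(w,dtype=np.float32),np.arange(h,dtype=np.float32))
    n=cv2.undistortPoints(np.stack([u.ravel(),v.ravel()],1)[:,None],K,D)[:,0]
    d=depth.ravel()[:,None];P=np.hstack([n*d,d])@T[:3,:3].T+T[:3,3]
    P[d[:,0]==0]=np.nan
    return P.reshape(h,w,3)
def pix(cam,P):
    c=ctrl.camera_params(cam);T=np.linalg.inv(np.array(c["cam_to_world"]))
    r=cv2.Rodrigues(T[:3,:3])[0]
    return cv2.projectPoints(np.atleast_2d(P).astype(float),r,T[:3,3],np.array(c["K"]),np.array(c["dist"]))[0][:,0]
def rect(P):
    c,s,a=cv2.minAreaRect((P[:,:2]*1000).astype(np.float32));return np.array([*c,*s,a])
def look(cam,names):
    p,d=ctrl.camera(cam);W=xyz(cam,d);out={}
    for n in names:
        for r in ctrl.outline_of(cam,n)[:4]:
            if r["score"]<0.3: continue
            m=r["region"]&np.isfinite(W[...,2]);Q=W[m]
            out.setdefault(n,[]).append((r["score"],np.array(r["position"]),Q,r["region"]))
    return p,W,out
def tool():
    s=ctrl.get_obs();q=s["eef_rot"];return np.array(s["eef_pos"]),R.from_quat([q[1],q[2],q[3],q[0]]),s
E
python3 - <<'E'
from h import *
import pickle
N=["bed","rail","bar","bar_grip","mat","clamp","knob","block1","ink_jar2","glue_stick"]
for cam in("top","scene"):
    p,W,o=look(cam,N);pickle.dump((p,W,o),open(cam+".pkl","wb"))
    for n in o:
        for s,pos,Q,m in o[n]:
            if len(Q)<5: continue
            z=np.percentile(Q[:,2],[5,50,95])*1000
            print(cam,n,round(s,2),pos,len(Q),"z",z.round(1),"med",(np.median(Q,0)*1000).round(1),"rect",rect(Q).round(1))
E
```

```text
top bed 0.83 [151.9 233.7] 3448 z [29.6 69.2 74.6] med [534.1 259.7  69.2] rect [554.  261.3 255.2 111.3   5.6]
top rail 0.54 [171.  219.2] 347 z [56.6 61.  64.8] med [563.1 212.7  61. ] rect [561.1 218.5 251.6  20.8   5.8]
top rail 0.35 [262.4 199.1] 495 z [ 2.8 16.  21.6] med [606.3 -43.2  16. ] rect [611.5 -43.6  19.5 223.8  84.8]
top bar 0.58 [264.5 203.8] 398 z [10.1 16.8 21.7] med [607.2 -43.5  16.8] rect [608.4 -44.1  16.4 217.1  84.9]
top bar_grip 0.97 [262.2 206.7] 389 z [10.7 16.9 21.7] med [597.5 -43.1  16.9] rect [609.7 -42.9  16.3 214.5  85.7]
top mat 0.96 [263.1 217.8] 3515 z [1.3 4.9 8.6] med [558.4 -27.3   4.9] rect [566.8 -33.9 249.5 126.6   2.1]
top clamp 0.84 [330.3 212.8] 4861 z [ 7.8 12.2 30.5] med [ 562.3 -225.7   12.2] rect [ 567.3 -221.7  154.4  256.    84.7]
top clamp 0.39 [149.8 224. ] 263 z [66.7 72.  75.5] med [552.9 265.5  72. ] rect [553.4 266.2  40.1  44.6   5.5]
top knob 0.74 [317.2 212.3] 173 z [22.1 35.9 56.8] med [ 569.3 -175.9   35.9] rect [ 572.2 -176.8   39.3   36.9   88.8]
top block1 0.63 [148.6 225.9] 261 z [66.9 72.  75.5] med [552.9 265.7  72
[... 1556 characters left out ...]
ck1 0.93 [180.6 279.7] 449 z [67.8 72.  73.7] med [630.5 276.   72. ] rect [631.7 273.9  45.7  46.4   4.2]
scene block1 0.87 [218.1 295.6] 558 z [65.5 71.9 73.5] med [552.6 269.3  71.9] rect [558.5 244.2  49.2  98.6  12.7]
scene block1 0.63 [294.8 178.7] 202 z [20.1 33.8 54.3] med [ 566.4 -170.3   33.8] rect [ 565.3 -172.5   43.    27.8   51.2]
scene ink_jar2 0.8 [204.9 182.4] 404 z [ 9.7 41.3 63.7] med [773.  -22.4  41.3] rect [800.6 -36.7  45.6  87.6  77.8]
scene glue_stick 0.86 [194.9 206. ] 310 z [ 5.8 57.7 95.5] med [740.2  76.4  57.7] rect [782.7  44.9  23.6 116.   55. ]
scene glue_stick 0.7 [281.8 220.8] 2892 z [2.3 4.6 6.9] med [553.4 -18.6   4.6] rect [568.1 -35.6 253.4 134.1   2.3]
```

```bash
cat > fit.py <<'E'
from h import *
import pickle
def line(Q,name):
    P=(Q[:,:2]*1000).astype(np.float32)
    vx,vy,x,y=cv2.fitLine(P,cv2.DIST_HUBER,0,.01,.01).ravel()
    if vx<0: vx,vy=-vx,-vy
    t=(P-[x,y])@[vx,vy];n=(P-[x,y])@[-vy,vx]
    c=(np.percentile(t,1)+np.percentile(t,99))/2
    print(name,len(P),"yaw",np.degrees(np.arctan2(vy,vx)).round(2),"mid",(np.array([x,y])+c*np.array([vx,vy])).round(1),"len",np.ptp(np.percentile(t,[1,99])).round(1),"n",np.percentile(n,[2,98]).round(1))
for cam in("top","scene"):
    p,W,o=pickle.load(open(cam+".pkl","rb"))
    Z=W[...,2];V=W.reshape(-1,3)
    def box(x0,x1,y0,y1,z0,z1):
        return V[(V[:,0]>x0)&(V[:,0]<x1)&(V[:,1]>y0)&(V[:,1]<y1)&(V[:,2]>z0)&(V[:,2]<z1)]
    line(box(.42,.69,.19,.23,.056,.067),cam+" rail")
    line(box(.43,.71,-.31,-.24,.022,.035),cam+" fence")
    Q=box(.43,.71,-.235,-.19,.022,.035);line(Q,cam+" jaw")
    line(box(.43,.71,-.5,-.1,.006,.016),cam+" plate")
    line(box(.48,.75,-.08,-.01,.0125,.025),cam+" bar")
    line(box(.48,.64,-.08,-.01,.015,.025),cam+" handle")
    Q=box(.54,.61,-.22,-.13,.045,.062);print(cam,"knobtop",len(Q),np.median(Q,0)*1000,rect(Q))
    for cx,cy in((553,266),(631.5,273.5)):
        Q=box(cx/1000-.015,cx/1000+.015,cy/1000-.015,cy/1000+.015,.06,.08);print("ztop",np.median(Q[:,2]))
E
python3 fit.py
```

```text
top rail 400 yaw 5.03 mid [558.7 212.8] len 250.7 n [-5.4 21.4]
top fence 444 yaw -5.29 mid [ 560.8 -291.6] len 249.7 n [-6.6  5.6]
top jaw 498 yaw -4.42 mid [ 566.6 -221.5] len 230.9 n [-8.4 32.7]
top plate 3370 yaw -6.37 mid [ 565.8 -235.7] len 251.7 n [-50.7  81. ]
top bar 378 yaw -4.55 mid [606.4 -43.3] len 212.8 n [-7.5  7.5]
top handle 244 yaw -5.54 mid [564.  -40.2] len 128.0 n [-7.3  7.6]
top knobtop 83 [ 570.0847 -177.546    53.8607] [ 570.6641 -178.0243   40.7394   13.181    61.1368]
ztop 0.07204339697405893
ztop 0.0721420977238687
scene rail 643 yaw 5.54 mid [557.6 214.6] len 252.6 n [-6.7  7.6]
scene fence 313 yaw -5.44 mid [ 560.  -289.3] len 250.3 n [-9.4  5.3]
scene jaw 350 yaw -4.86 mid [ 566.3 -220. ] len 232.0 n [-10.1  32.9]
scene plate 1787 yaw -4.18 mid [ 567.8 -209.8] len 251.5 n [-79.9  57.2]
scene bar 362 yaw -5.17 mid [607.  -41.2] len 216.8 n [-9.5  6. ]
scene handle 232 yaw -3.62 mid [561.4 -37.9] len 124.8 n [-8.9  7.1]
scene knobtop 72 [ 569.7389 -174.4825   53.1727] [ 570.9582 -176.7827   39.81     14.7338   64.2871]
ztop 0.07218003739943835
ztop 0.07224645988107303
```

```bash
cat >> h.py <<'E'
R0=R.from_matrix(np.diag([1.,-1,-1]))
def ori(yaw,pitch=0): return R.from_euler('ZY',[yaw,pitch],degrees=True)*R0
def plan(wps,smax=50,amax=10,start=None):
    """wps: (pos_mm, R, jaw[, nrows])"""
    p,r,_=tool() if start is None else (*start,0)
    p=p*1000;rows=[]
    for w in wps:
        P=np.array(w[0],float);T=w[1]
        ang=np.degrees((r.inv()*T).magnitude())
        n=max(1,int(np.ceil(max(np.linalg.norm(P-p)/smax,ang/amax)))) 
        if len(w)>3: n=max(n,w[3])
        p0,r0=p.copy(),r;rv=(r0.inv()*T).as_rotvec()
        for i in range(1,n+1):
            tp=p0+(P-p0)*i/n;tr=r0*R.from_rotvec(rv*i/n)
            off=np.round(r.inv().apply(tp-p)*2)/2
            rot=np.round(np.degrees((r.inv()*tr).as_rotvec())*2)/2
            p=p+r.apply(off);r=r*R.from_rotvec(np.radians(rot))
            rows.append((w[2],off,rot))
    while len(rows)%5: rows.append((rows[-1][0],np.zeros(3),np.zeros(3)))
    f=lambda v:"["+",".join(f"{x:g}" for x in v+0.0)+"]"
    for i,(j,o,a) in enumerate(rows):
        if i%5==0: print("--")
        print(f'{{"jaw":{j},"offset":{f(o)},"rot":{f(a)}}}'+(","if i%5<4 else""))
    return p,r
E
python3 - <<'E'
from h import *
o=ori(-5)
plan([([567,-39,130],o,.5),([567,-39,30],o,.5),([567,-39,6],o,.5,2),([567,-39,6],o,.1,6)],smax=58)
E
```

```text
--
{"jaw":0.5,"offset":[45.5,-28,9],"rot":[0,0,2.5]},
{"jaw":0.5,"offset":[44.5,-30,9.5],"rot":[0,0,3]},
{"jaw":0.5,"offset":[42.5,-32,9],"rot":[0,0,2.5]},
{"jaw":0.5,"offset":[41.5,-34,9.5],"rot":[0,0,2.5]},
{"jaw":0.5,"offset":[39.5,-36,9],"rot":[0,0,3]}
--
{"jaw":0.5,"offset":[38,-37.5,9],"rot":[0,0,2.5]},
{"jaw":0.5,"offset":[36,-39.5,9.5],"rot":[0,0,2.5]},
{"jaw":0.5,"offset":[34.5,-41,9],"rot":[0,0,2.5]},
{"jaw":0.5,"offset":[32.5,-42.5,9.5],"rot":[0,0,3]},
{"jaw":0.5,"offset":[30,-44,9],"rot":[0,0,2.5]}
--
{"jaw":0.5,"offset":[28.5,-45,9.5],"rot":[0,0,2.5]},
{"jaw":0.5,"offset":[0,0,50],"rot":[0,0,0]},
{"jaw":0.5,"offset":[0,0,50],"rot":[0,0,0]},
{"jaw":0.5,"offset":[0,0,12],"rot":[0,0,0]},
{"jaw":0.5,"offset":[0,0,12],"rot":[0,0,0]}
--
{"jaw":0.1,"offset":[0,0,0],"rot":[0,0,0]},
{"jaw":0.1,"offset":[0,0,0],"rot":[0,0,0]},
{"jaw":0.1,"offset":[0,0,0],"rot":[0,0,0]},
{"jaw":0.1,"offset":[0,0,0],"rot":[0,0,0]},
{"jaw":0.1,"offset":[0,0,0],"rot":[0,0,0]}
--
{"jaw":0.1,"offset":[0,0,0],"rot":[0,0,0]},
{"jaw":0.1,"offset":[0,0,0],"rot":[0,0,0]},
{"jaw":0.1,"offset":[0,0,0],"rot":[0,0,0]},
{"jaw":0.1,"offset":[0,0,0],"rot":[0,0,0]},
{"jaw":0.1,"offset":[0,0,0],"rot":[0,0,0]}
```

>>> apply_moves:
  moves:
    - {"jaw": 0.5,"offset": [45.5,-28,9],"rot": [0,0,2.5]}
    - {"jaw": 0.5,"offset": [44.5,-30,9.5],"rot": [0,0,3]}
    - {"jaw": 0.5,"offset": [42.5,-32,9],"rot": [0,0,2.5]}
    - {"jaw": 0.5,"offset": [41.5,-34,9.5],"rot": [0,0,2.5]}
    - {"jaw": 0.5,"offset": [39.5,-36,9],"rot": [0,0,3]}

```text
time_s: 1.82
eef_pos: [0.3869, -0.3023, 0.1852]
eef_rot: [0.0, 0.996, 0.092, 0.0]
wrist_force: [0.4, -0.4, -0.6]
opening: 0.497
grasp_force: 0.0
```

>>> apply_moves:
  moves:
    - {"jaw": 0.5,"offset": [38,-37.5,9],"rot": [0,0,2.5]}
    - {"jaw": 0.5,"offset": [36,-39.5,9.5],"rot": [0,0,2.5]}
    - {"jaw": 0.5,"offset": [34.5,-41,9],"rot": [0,0,2.5]}
    - {"jaw": 0.5,"offset": [32.5,-42.5,9.5],"rot": [0,0,3]}
    - {"jaw": 0.5,"offset": [30,-44,9],"rot": [0,0,2.5]}

```text
time_s: 2.45
eef_pos: [0.5377, -0.0815, 0.1392]
eef_rot: [0.0, 1.0, -0.021, 0.0]
wrist_force: [0.3, -0.0, 0.5]
opening: 0.499
grasp_force: 0.0
```

>>> apply_moves:
  moves:
    - {"jaw": 0.5,"offset": [28.5,-45,9.5],"rot": [0,0,2.5]}
    - {"jaw": 0.5,"offset": [0,0,40],"rot": [0,0,0]}
    - {"jaw": 0.5,"offset": [0,0,30],"rot": [0,0,0]}
    - {"jaw": 0.5,"offset": [0,0,0],"rot": [0,0,0]}
    - {"jaw": 0.5,"offset": [0,0,0],"rot": [0,0,0]}

```text
time_s: 3.08
eef_pos: [0.5678, -0.0396, 0.0609]
eef_rot: [0.0, 0.999, -0.042, 0.001]
wrist_force: [0.0, 0.0, 0.8]
opening: 0.499
grasp_force: 0.0
```

>>> apply_moves:
  moves:
    - {"jaw": 0.5,"offset": [0,0,30],"rot": [0,0,0]}
    - {"jaw": 0.5,"offset": [0,0,15],"rot": [0,0,0]}
    - {"jaw": 0.5,"offset": [0,0,9.5],"rot": [0,0,0]}
    - {"jaw": 0.5,"offset": [0,0,0],"rot": [0,0,0]}
    - {"jaw": 0.1,"offset": [0,0,0],"rot": [0,0,0]}

```text
time_s: 3.7
eef_pos: [0.5677, -0.0394, 0.0061]
eef_rot: [0.0, 0.999, -0.042, 0.001]
wrist_force: [-0.5, 0.2, -0.1]
opening: 0.301
grasp_force: 0.0
```

>>> apply_moves:
  moves:
    - {"jaw": 0.1,"offset": [0,0,0],"rot": [0,0,0]}
    - {"jaw": 0.1,"offset": [0,0,0],"rot": [0,0,0]}
    - {"jaw": 0.1,"offset": [0,0,0],"rot": [0,0,0]}
    - {"jaw": 0.1,"offset": [0,0,0],"rot": [0,0,0]}
    - {"jaw": 0.1,"offset": [0,0,0],"rot": [0,0,0]}

```text
time_s: 4.32
eef_pos: [0.5679, -0.0395, 0.0064]
eef_rot: [0.0, 0.999, -0.042, 0.001]
wrist_force: [-2.0, -0.3, 6.0]
opening: 0.168
grasp_force: 60.8
```

```bash
python3 - <<'E'
from h import *
plan([([567,-39,100],ori(-5),.1),([574.5,47.5,160],ori(95.5),.1)],smax=50)
E
```

```text
--
{"jaw":0.1,"offset":[-0.5,0,-47],"rot":[0,0,0]},
{"jaw":0.1,"offset":[-0.5,-0.5,-46.5],"rot":[0,0,0]},
{"jaw":0.1,"offset":[0,-8,-5.5],"rot":[0,0,-9]},
{"jaw":0.1,"offset":[1.5,-7.5,-5.5],"rot":[0,0,-9]},
{"jaw":0.1,"offset":[2.5,-7.5,-5.5],"rot":[0,0,-9.5]}
--
{"jaw":0.1,"offset":[3.5,-7,-5.5],"rot":[0,0,-9]},
{"jaw":0.1,"offset":[5,-6.5,-5.5],"rot":[0,0,-9]},
{"jaw":0.1,"offset":[5.5,-5.5,-5.5],"rot":[0,0,-9]},
{"jaw":0.1,"offset":[6.5,-4.5,-5.5],"rot":[0,0,-9.5]},
{"jaw":0.1,"offset":[7,-3.5,-5],"rot":[0,0,-9]}
--
{"jaw":0.1,"offset":[7.5,-2,-5.5],"rot":[0,0,-9]},
{"jaw":0.1,"offset":[8,-1.5,-5.5],"rot":[0,0,-9]},
{"jaw":0.1,"offset":[7.5,0.5,-5.5],"rot":[0,0,-9.5]},
{"jaw":0.1,"offset":[0,0,0],"rot":[0,0,0]},
{"jaw":0.1,"offset":[0,0,0],"rot":[0,0,0]}
```

>>> apply_moves:
  moves:
    - {"jaw": 0.1,"offset": [0,0,-47],"rot": [0,0,0]}
    - {"jaw": 0.1,"offset": [0,0,-46.5],"rot": [0,0,0]}
    - {"jaw": 0.1,"offset": [0,-8,-5.5],"rot": [0,0,-9]}
    - {"jaw": 0.1,"offset": [1.5,-7.5,-5.5],"rot": [0,0,-9]}
    - {"jaw": 0.1,"offset": [2.5,-7.5,-5.5],"rot": [0,0,-9.5]}

```text
time_s: 4.95
eef_pos: [0.5689, -0.0154, 0.1152]
eef_rot: [-0.0, 0.98, 0.199, -0.0]
wrist_force: [0.0, 0.7, -3.1]
opening: 0.164
grasp_force: 59.8
```

>>> apply_moves:
  moves:
    - {"jaw": 0.1,"offset": [3.5,-7,-5.5],"rot": [0,0,-9]}
    - {"jaw": 0.1,"offset": [5,-6.5,-5.5],"rot": [0,0,-9]}
    - {"jaw": 0.1,"offset": [5.5,-5.5,-5.5],"rot": [0,0,-9]}
    - {"jaw": 0.1,"offset": [6.5,-4.5,-5.5],"rot": [0,0,-9.5]}
    - {"jaw": 0.1,"offset": [7,-3.5,-5],"rot": [0,0,-9]}

```text
time_s: 5.58
eef_pos: [0.5722, 0.024, 0.1419]
eef_rot: [-0.0, 0.827, 0.563, -0.0]
wrist_force: [0.4, -0.1, -2.7]
opening: 0.162
grasp_force: 59.8
```

>>> apply_moves:
  moves:
    - {"jaw": 0.1,"offset": [7.5,-2,-5.5],"rot": [0,0,-9]}
    - {"jaw": 0.1,"offset": [8,-1.5,-5.5],"rot": [0,0,-9]}
    - {"jaw": 0.1,"offset": [7.5,0.5,-5.5],"rot": [0,0,-9.5]}
    - {"jaw": 0.1,"offset": [0,0,0],"rot": [0,0,0]}
    - {"jaw": 0.1,"offset": [0,0,0],"rot": [0,0,0]}

```text
time_s: 6.2
eef_pos: [0.5746, 0.0467, 0.1583]
eef_rot: [-0.0, 0.672, 0.74, -0.0]
wrist_force: [0.3, 0.2, -2.4]
opening: 0.165
grasp_force: 59.9
```

```bash
cat > seebar.py <<'E'
from h import *
import sys
p,r,s=tool();print("tcp",p*1000,r.apply([1,0,0]),s["grasp_force"],s["wrist_force"])
for cam in("top","scene"):
    pic,d=ctrl.camera(cam);W=xyz(cam,d)
    # points in tool frame close to where the bar should be
    L=r.inv().apply(W.reshape(-1,3)-p)*1000
    L=np.nan_to_num(L,nan=1e4)
    m=(L[:,0]>25)&(L[:,0]<175)&(abs(L[:,1])<25)&(L[:,2]>-30)&(L[:,2]<15)
    Q=L[m];
    if len(Q)<10: print(cam,"few",len(Q));continue
    bl=Q[Q[:,0]>60]
    for k,nm in((1,"y"),(2,"z")):
        f=np.polyfit(bl[:,0],bl[:,k],1);print(cam,nm,"slope deg",np.degrees(np.arctan(f[0])).round(2),"at grip",np.polyval(f,0).round(1),"at tip",np.polyval(f,150).round(1))
    print(cam,len(bl),"xmax",np.percentile(Q[:,0],[97,99,100]).round(1))
    q=pix(cam,p+r.apply([.08,0,0]))[0].astype(int)
    cv2.imwrite(f"pics/{sys.argv[1]}_{cam}.png",cv2.resize(pic[max(0,q[1]-75):q[1]+75,max(0,q[0]-100):q[0]+100,::-1],(800,600),interpolation=cv2.INTER_CUBIC))
E
python3 seebar.py b1
```

```text
tcp [574.553   46.7059 158.2984] [-0.0957  0.9954  0.    ] 59.85644280910492 [ 0.311   0.1637 -2.3521]
top y slope deg 0.74 at grip -1.3 at tip 0.7
top z slope deg 0.03 at grip -7.3 at tip -7.2
top 85 xmax [148.7 149.4 149.7]
scene y slope deg -0.05 at grip -0.7 at tip -0.9
scene z slope deg 0.22 at grip -7.0 at tip -6.5
scene 259 xmax [148.7 149.7 151.3]
```

```bash
cat >> h.py <<'E'
BO=np.array([553.5,266.5]);BY=95.5
def bedw(x,y):
    a=np.radians(BY);return BO+x*np.array([np.cos(a),np.sin(a)])+y*np.array([-np.sin(a),np.cos(a)])
def lev(p,L,d,seat,off=(0,-5)):
    """TCP pose for bar pitch p(deg, + tip down), rail-to-tip L, gap d over rail"""
    a=np.radians(p);n=np.array([np.sin(a),np.cos(a)]);u=np.array([np.cos(a),-np.sin(a)])
    xz=np.array([-54,56])+(2+d)*n-(150-L)*u
    return [*bedw(xz[0],seat),xz[1]],ori(BY,p)
E
python3 - <<'E'
from h import *
w=[(*lev(16,-45,12,0),.1),(*lev(16,5,4,0),.1,3),(*lev(16,42.5,1.5,0),.1,5)]
for x in w: print(x[0])
plan(w)
E
```

```text
[np.float64(576.2717151291532), np.float64(30.006696187954475), np.float64(123.2069481274513)]
[np.float64(571.8764219566772), np.float64(75.65356106773814), np.float64(101.73498676909479)]
[np.float64(568.4874867330518), np.float64(110.84899904395473), np.float64(88.99543168611153)]
--
{"jaw":0.1,"offset":[-8.5,0,17.5],"rot":[0,-8,0]},
{"jaw":0.1,"offset":[-5.5,0,18.5],"rot":[0,-8,0]},
{"jaw":0.1,"offset":[16.5,0,2.5],"rot":[0,0,0]},
{"jaw":0.1,"offset":[17,0,3],"rot":[0,0,0]},
{"jaw":0.1,"offset":[16.5,0,2.5],"rot":[0,0,0]}
--
{"jaw":0.1,"offset":[7.5,0,0.5],"rot":[0,0,0]},
{"jaw":0.1,"offset":[7.5,0,0.5],"rot":[0,0,0]},
{"jaw":0.1,"offset":[7.5,0,0.5],"rot":[0,0,0]},
{"jaw":0.1,"offset":[7.5,0,0.5],"rot":[0,0,0]},
{"jaw":0.1,"offset":[7.5,0,0.5],"rot":[0,0,0]}
```

View pics/b1_scene.png

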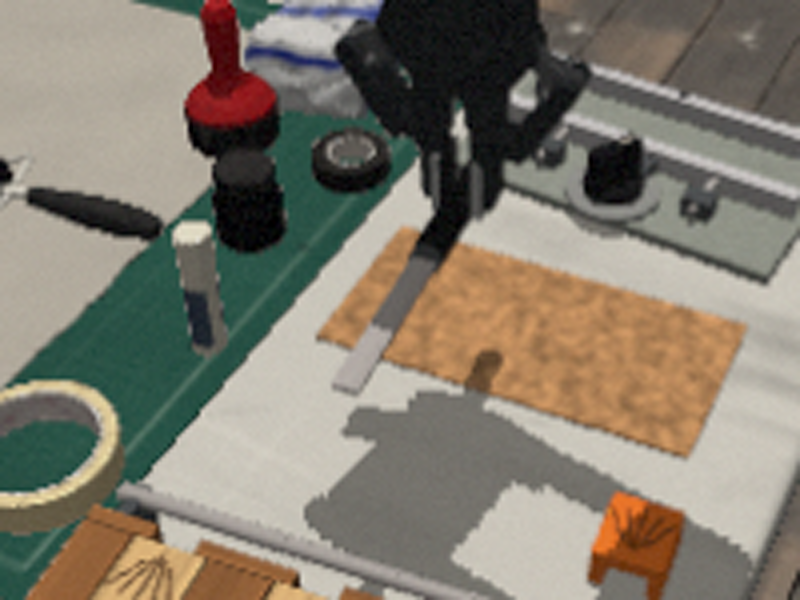

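>>> apply_moves:
  moves:
    - {"jaw": 0.1,"offset": [-8.5,0,17.5],"rot": [0,-8,0]}
    - {"jaw": 0.1,"offset": [-5.5,0,18.5],"rot": [0,-8,0]}
    - {"jaw": 0.1,"offset": [16.5,0,2.5],"rot": [0,0,0]}
    - {"jaw": 0.1,"offset": [17,0,3],"rot": [0,0,0]}
    - {"jaw": 0.1,"offset": [0,0,0],"rot": [0,0,0]}

```text
time_s: 6.92
eef_pos: [0.5734, 0.0621, 0.109]
eef_rot: [0.102, 0.665, 0.734, -0.093]
wrist_force: [-0.2, 0.1, -1.3]
opening: 0.167
grasp_force: 59.9
```

```bash
python3 seebar.py b2; python3 - <<'E'
from h import *
plan([(*lev(16,5,4,0),.1,1),(*lev(16,42.5,1.5,0),.1,4)])
E
```

```text
tcp [573.4344  62.0558 109.048 ] [-0.0957  0.957  -0.274 ] 59.85055088996887 [-0.1694  0.0684 -1.2599]
top y slope deg -20.98 at grip 50.0 at tip -7.5
top z slope deg 20.48 at grip -56.3 at tip -0.2
top 48 xmax [164.3 169.8 174.7]
scene y slope deg -0.41 at grip 0.8 at tip -0.3
scene z slope deg 6.89 at grip -18.5 at tip -0.4
scene 402 xmax [163.5 164.  164.4]
--
{"jaw":0.1,"offset":[16.5,-1,3.5],"rot":[0,0,0]},
{"jaw":0.1,"offset":[9.5,0,0.5],"rot":[0,0,0]},
{"jaw":0.1,"offset":[9.5,0,1],"rot":[0,0,0]},
{"jaw":0.1,"offset":[9,0,0.5],"rot":[0,0,0]},
{"jaw":0.1,"offset":[9.5,0.5,0.5],"rot":[0,0,0]}
```

>>> apply_moves:
  moves:
    - {"jaw": 0.1,"offset": [16.5,0,3],"rot": [0,0,0]}
    - {"jaw": 0.1,"offset": [9.5,0,0.5],"rot": [0,0,0]}
    - {"jaw": 0.1,"offset": [9.5,0,1],"rot": [0,0,0]}
    - {"jaw": 0.1,"offset": [9,0,0.5],"rot": [0,0,0]}
    - {"jaw": 0.1,"offset": [0,0,0],"rot": [0,0,0]}

```text
time_s: 7.65
eef_pos: [0.5692, 0.1029, 0.0918]
eef_rot: [0.103, 0.664, 0.734, -0.094]
wrist_force: [0.5, -0.1, -2.1]
opening: 0.162
grasp_force: 59.9
```

```bash
python3 seebar.py b3|head -1; python3 - <<'E'
from h import *
p,r,s=tool();print("target",lev(16,42.5,1.5,0)[0],s["wrist_force"])
E
```

```text
tcp [569.1642 102.9192  91.7631] [-0.0961  0.9565 -0.2756] 59.85090136528015 [ 0.4644 -0.1179 -2.1152]
target [np.float64(568.4874867330518), np.float64(110.84899904395473), np.float64(88.99543168611153)] [-1.0507 -0.749  -1.6653]
```

View pics/b3_scene.png

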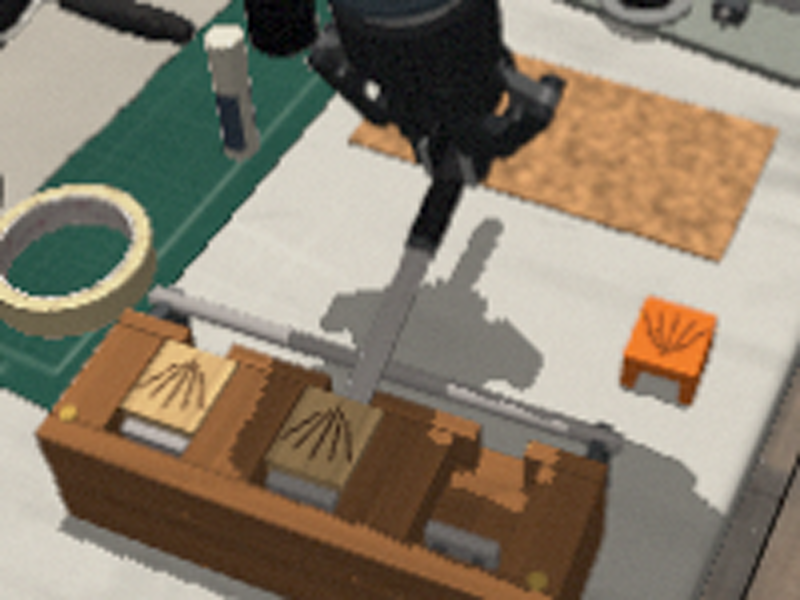

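```bash
python3 - <<'E'
from h import *
w=[(*lev(16,42.5,1.5,0),.1,2)]+[(*lev(p,43,0.,0),.1,1) for p in (12,8,4,0,-4,-8,-12,-16)]
plan(w)
E
```

```text
--
{"jaw":0.1,"offset":[4.5,0,0.5],"rot":[0,0,0]},
{"jaw":0.1,"offset":[4.5,0,0],"rot":[0,0,0]},
{"jaw":0.1,"offset":[1,0,9],"rot":[0,4,0]},
{"jaw":0.1,"offset":[0,0,7.5],"rot":[0,4,0]},
{"jaw":0.1,"offset":[0,0,7.5],"rot":[0,4,0]}
--
{"jaw":0.1,"offset":[0,0,7.5],"rot":[0,4,0]},
{"jaw":0.1,"offset":[0.5,0,7.5],"rot":[0,4,0]},
{"jaw":0.1,"offset":[0,0,7.5],"rot":[0,4,0]},
{"jaw":0.1,"offset":[0,0,7.5],"rot":[0,4,0]},
{"jaw":0.1,"offset":[0,0,7.5],"rot":[0,4,0]}
```

>>> apply_moves:
  moves:
    - {"jaw": 0.1,"offset": [4.5,0,0.5],"rot": [0,0,0]}
    - {"jaw": 0.1,"offset": [4.5,0,0],"rot": [0,0,0]}
    - {"jaw": 0.1,"offset": [1,0,9],"rot": [0,4,0]}
    - {"jaw": 0.1,"offset": [0,0,7.5],"rot": [0,4,0]}
    - {"jaw": 0.1,"offset": [0,0,7.5],"rot": [0,4,0]}

```text
time_s: 8.38
eef_pos: [0.5693, 0.1076, 0.0658]
eef_rot: [0.025, 0.671, 0.741, -0.022]
wrist_force: [-1.4, 6.3, 1.2]
opening: 0.165
grasp_force: 60.4
```

>>> apply_moves:
  moves:
    - {"jaw": 0.1,"offset": [0,0,7.5],"rot": [0,4,0]}
    - {"jaw": 0.1,"offset": [0.5,0,7.5],"rot": [0,4,0]}
    - {"jaw": 0.1,"offset": [0,0,0],"rot": [0,0,0]}
    - {"jaw": 0.1,"offset": [0,0,0],"rot": [0,0,0]}
    - {"jaw": 0.1,"offset": [0,0,0],"rot": [0,0,0]}

```text
time_s: 9.0
eef_pos: [0.5693, 0.1069, 0.0509]
eef_rot: [-0.026, 0.671, 0.741, 0.024]
wrist_force: [-0.9, 2.6, 1.6]
opening: 0.164
grasp_force: 60.4
```

>>> apply_moves:
  moves:
    - {"jaw": 0.1,"offset": [0,0,7.5],"rot": [0,4,0]}
    - {"jaw": 0.1,"offset": [0,0,7.5],"rot": [0,4,0]}
    - {"jaw": 0.1,"offset": [0,0,7.5],"rot": [0,4,0]}
    - {"jaw": 0.1,"offset": [0,0,0],"rot": [0,0,0]}
    - {"jaw": 0.1,"offset": [0,0,0],"rot": [0,0,0]}

```text
time_s: 9.62
eef_pos: [0.5688, 0.1097, 0.0284]
eef_rot: [-0.103, 0.665, 0.734, 0.093]
wrist_force: [-0.1, 2.7, 1.2]
opening: 0.165
grasp_force: 60.2
```

```bash
cat > blk.py <<'E'
from h import *
import sys
for cam in("top","scene"):
    pic,d=ctrl.camera(cam);W=xyz(cam,d)
    for y in (-78,0):
        # block top sampled in bed frame
        a=np.radians(BY);ex=np.array([np.cos(a),np.sin(a)]);ey=np.array([-np.sin(a),np.cos(a)])
        V=W.reshape(-1,3)*1000;B=np.c_[(V[:,:2]-BO)@ex,(V[:,:2]-BO)@ey,V[:,2]]
        m=(abs(B[:,1]-y)<15)&(abs(B[:,0])<26)&(B[:,2]>62)&(B[:,2]<115)
        Q=B[m]
        if len(Q)<10: print(cam,y,len(Q));continue
        f=np.polyfit(Q[:,0],Q[:,2],1);print(cam,y,len(Q),"tilt",np.degrees(np.arctan(f[0])).round(1),"ztop front/mid/back",np.polyval(f,[-20,0,20]).round(1),"xr",np.percentile(Q[:,0],[2,98]).round(1))
    q=pix(cam,[*bedw(-20,-20)/1000,.07])[0].astype(int)
    cv2.imwrite(f"pics/{sys.argv[1]}_{cam}.png",cv2.resize(pic[max(0,q[1]-75):q[1]+75,max(0,q[0]-100):q[0]+100,::-1],(800,600),interpolation=cv2.INTER_CUBIC))
E
python3 blk.py l1
```

```text
top -78 206 tilt -1.5 ztop front/mid/back [72.1 71.6 71.1] xr [-22.5  24.9]
top 0 218 tilt 8.1 ztop front/mid/back [83.5 86.3 89.2] xr [-24.5  20.4]
scene -78 345 tilt -5.7 ztop front/mid/back [73.5 71.5 69.5] xr [-21.5  24.9]
scene 0 458 tilt -16.6 ztop front/mid/back [91.1 85.1 79.1] xr [-21.5  24.2]
```

View pics/l1_scene.png

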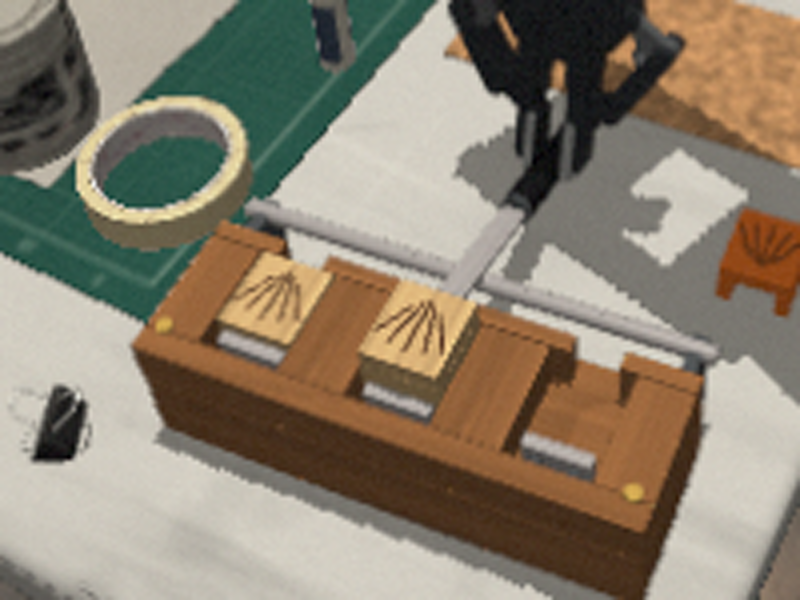

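```bash
python3 - <<'E'
from h import *
w=[(*lev(p,42,1,0),.1,1) for p in (-12,-6,0,6,12,16)]+[(*lev(16,5,4,0),.1,1),(*lev(16,-15,8,0),.1),(*lev(16,-15,8,-78),.1)]
plan(w)
E
```

```text
--
{"jaw":0.1,"offset":[-0.5,-0.5,-8.5],"rot":[0,-4,0]},
{"jaw":0.1,"offset":[1,0,-11.5],"rot":[0,-6,0]},
{"jaw":0.1,"offset":[1,0,-11],"rot":[0,-6,0]},
{"jaw":0.1,"offset":[1,0,-11.5],"rot":[0,-6,0]},
{"jaw":0.1,"offset":[1,0,-11],"rot":[0,-6,0]}
--
{"jaw":0.1,"offset":[0,0.5,-7.5],"rot":[0,-4,0]},
{"jaw":0.1,"offset":[-37,-0.5,-3],"rot":[0,0,0]},
{"jaw":0.1,"offset":[-20,0,-4],"rot":[0,0,0]},
{"jaw":0.1,"offset":[0,39,0],"rot":[0,0,0]},
{"jaw":0.1,"offset":[0,39,0],"rot":[0,0,0]}
```

>>> apply_moves:
  moves:
    - {"jaw": 0.1,"offset": [-0.5,0,-8.5],"rot": [0,-4,0]}
    - {"jaw": 0.1,"offset": [1,0,-11.5],"rot": [0,-6,0]}
    - {"jaw": 0.1,"offset": [1,0,-11],"rot": [0,-6,0]}
    - {"jaw": 0.1,"offset": [1,0,-11.5],"rot": [0,-6,0]}
    - {"jaw": 0.1,"offset": [1,0,-11],"rot": [0,-6,0]}

```text
time_s: 10.35
eef_pos: [0.569, 0.1079, 0.0817]
eef_rot: [0.08, 0.667, 0.737, -0.071]
wrist_force: [0.1, 0.4, -1.8]
opening: 0.167
grasp_force: 59.8
```

>>> apply_moves:
  moves:
    - {"jaw": 0.1,"offset": [0,0,-7.5],"rot": [0,-4,0]}
    - {"jaw": 0.1,"offset": [-37,0,-3],"rot": [0,0,0]}
    - {"jaw": 0.1,"offset": [-20,0,-4],"rot": [0,0,0]}
    - {"jaw": 0.1,"offset": [0,39,0],"rot": [0,0,0]}
    - {"jaw": 0.1,"offset": [0,39,0],"rot": [0,0,0]}

```text
time_s: 10.98
eef_pos: [0.6525, 0.0639, 0.1113]
eef_rot: [0.103, 0.665, 0.733, -0.093]
wrist_force: [0.7, -0.2, -2.4]
opening: 0.17
grasp_force: 59.9
```

```bash
python3 seebar.py b4; python3 blk.py l2; python3 - <<'E'
from h import *
plan([(*lev(16,5,4,-78),.1,1),(*lev(16,42.5,1.5,-78),.1,4)])
E
```

```text
tcp [652.4969  63.9198 111.3108] [-0.0932  0.9567 -0.2758] 59.85756576061249 [ 0.7466 -0.2046 -2.4151]
top y slope deg -0.76 at grip 2.6 at tip 0.6
top z slope deg 28.39 at grip -84.6 at tip -3.5
top 82 xmax [169.6 170.7 171. ]
scene y slope deg -3.05 at grip 9.4 at tip 1.4
scene z slope deg 6.79 at grip -18.6 at tip -0.7
scene 361 xmax [170.2 170.5 171. ]
top -78 6
top 0 0
scene -78 351 tilt -5.6 ztop front/mid/back [73.6 71.6 69.6] xr [-21.3  25.2]
scene 0 458 tilt -17.2 ztop front/mid/back [91.2 85.  78.8] xr [-21.5  24.9]
--
{"jaw":0.1,"offset":[20.5,0,3],"rot":[0,0,0]},
{"jaw":0.1,"offset":[9.5,0,0.5],"rot":[0,0,0]},
{"jaw":0.1,"offset":[9.5,0,0.5],"rot":[0,0,0]},
{"jaw":0.1,"offset":[9,0,1],"rot":[0,0,0]},
{"jaw":0.1,"offset":[9.5,0,0.5],"rot":[0,0,0]}
```

```bash
python3 - <<'E'
from h import *
p,r,s=tool();print(p)
pic,d=ctrl.camera("scene");W=xyz("scene",d)
L=np.nan_to_num(r.inv().apply(W.reshape(-1,3)-p)*1000,nan=1e4)
Q=L[(L[:,0]>60)&(L[:,0]<135)&(abs(L[:,1])<12)&(L[:,2]>-20)&(L[:,2]<6)]
for k in(1,2):
    f=np.polyfit(Q[:,0],Q[:,k],1);print(len(Q),np.degrees(f[0]),np.polyval(f,[0,150]))
E
```

```text
[0.6513 0.0643 0.1102]
212 0.5805751926298781 [-1.2968  0.2231]
212 -0.8523610964894281 [-5.6716 -7.903 ]
```

View pics/b4_scene.png

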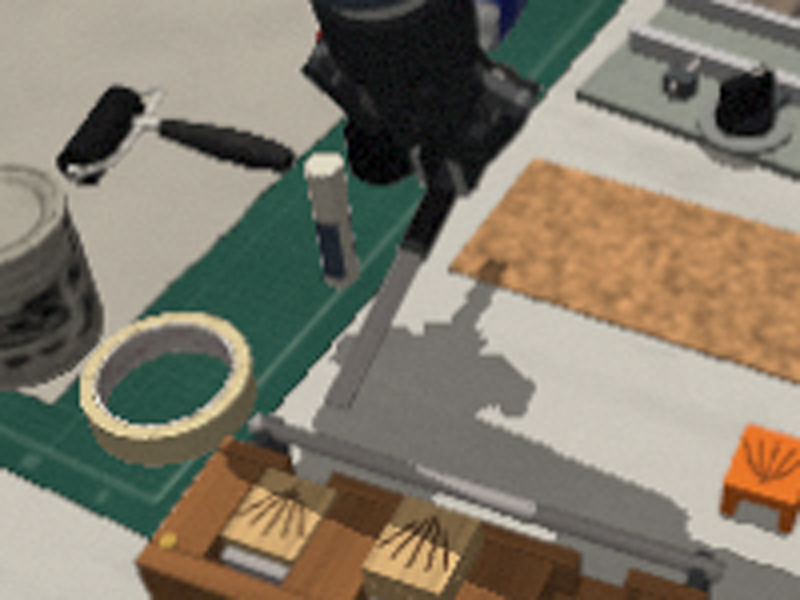

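>>> apply_moves:
  moves:
    - {"jaw": 0.1,"offset": [20.5,0,3],"rot": [0,0,0]}
    - {"jaw": 0.1,"offset": [9.5,0,0.5],"rot": [0,0,0]}
    - {"jaw": 0.1,"offset": [9.5,0,0.5],"rot": [0,0,0]}
    - {"jaw": 0.1,"offset": [9,0,1],"rot": [0,0,0]}
    - {"jaw": 0.1,"offset": [9.5,0,0.5],"rot": [0,0,0]}

```text
time_s: 11.85
eef_pos: [0.6461, 0.1196, 0.0895]
eef_rot: [0.103, 0.665, 0.734, -0.093]
wrist_force: [-0.5, -0.0, -1.6]
opening: 0.165
grasp_force: 60.0
```

```bash
python3 - <<'E'
from h import *
p,r,s=tool();print(p*1000,lev(16,42.5,1.5,-78)[0],s["wrist_force"])
w=[(*lev(16,42.5,1,-78),.1,1)]+[(*lev(q,43,0.,-78),.1,1) for q in (12,8,4,0,-4,-8,-12,-16)]
plan(w)
E
```

```text
[646.1251 119.6364  89.5053] [np.float64(646.1283902056917), np.float64(118.3249677405322), np.float64(88.99543168611153)] [-0.5197 -0.0021 -1.6463]
--
{"jaw":0.1,"offset":[-1,0,1.5],"rot":[0,0,0]},
{"jaw":0.1,"offset":[0.5,0,8.5],"rot":[0,4,0]},
{"jaw":0.1,"offset":[0,0,7.5],"rot":[0,4,0]},
{"jaw":0.1,"offset":[0.5,0,7.5],"rot":[0,4,0]},
{"jaw":0.1,"offset":[0,0,7],"rot":[0,4,0]}
--
{"jaw":0.1,"offset":[0,0,7.5],"rot":[0,4,0]},
{"jaw":0.1,"offset":[0,0,7.5],"rot":[0,4,0]},
{"jaw":0.1,"offset":[0,0,7.5],"rot":[0,4,0]},
{"jaw":0.1,"offset":[0.5,0,7.5],"rot":[0,4,0]},
{"jaw":0.1,"offset":[0,0,0],"rot":[0,0,0]}
```

>>> apply_moves:
  moves:
    - {"jaw": 0.1,"offset": [-1,0,1.5],"rot": [0,0,0]}
    - {"jaw": 0.1,"offset": [0.5,0,8.5],"rot": [0,4,0]}
    - {"jaw": 0.1,"offset": [0,0,7.5],"rot": [0,4,0]}
    - {"jaw": 0.1,"offset": [0.5,0,7.5],"rot": [0,4,0]}
    - {"jaw": 0.1,"offset": [0,0,7],"rot": [0,4,0]}

```text
time_s: 12.48
eef_pos: [0.6473, 0.1137, 0.0591]
eef_rot: [-0.001, 0.671, 0.741, 0.002]
wrist_force: [-1.6, 6.3, 1.2]
opening: 0.169
grasp_force: 60.5
```

>>> apply_moves:
  moves:
    - {"jaw": 0.1,"offset": [0,0,7.5],"rot": [0,4,0]}
    - {"jaw": 0.1,"offset": [0,0,7.5],"rot": [0,4,0]}
    - {"jaw": 0.1,"offset": [0,0,7.5],"rot": [0,4,0]}
    - {"jaw": 0.1,"offset": [0.5,0,7.5],"rot": [0,4,0]}
    - {"jaw": 0.1,"offset": [0,0,0],"rot": [0,0,0]}

```text
time_s: 13.1
eef_pos: [0.6466, 0.116, 0.0286]
eef_rot: [-0.103, 0.665, 0.733, 0.093]
wrist_force: [-0.5, 1.5, -0.1]
opening: 0.166
grasp_force: 60.2
```

```bash
python3 blk.py l3; python3 - <<'E'
from h import *
w=[(*lev(p,42,1,-78),.1,1) for p in (-12,-6,0,6,12,16)]+[(*lev(16,5,4,-78),.1,1),(*lev(16,-15,8,-78),.1)]
plan(w)
E
```

```text
top -78 209 tilt 8.0 ztop front/mid/back [82.5 85.4 88.2] xr [-24.9  20.3]
top 0 209 tilt 3.0 ztop front/mid/back [85.4 86.4 87.5] xr [-22.3  20.4]
scene -78 401 tilt -17.0 ztop front/mid/back [90.7 84.5 78.4] xr [-20.6  24.9]
scene 0 461 tilt -17.3 ztop front/mid/back [91.3 85.  78.8] xr [-21.3  24.7]
--
{"jaw":0.1,"offset":[0.5,-0.5,-7.5],"rot":[0,-4,0]},
{"jaw":0.1,"offset":[1,0,-11.5],"rot":[0,-6,0]},
{"jaw":0.1,"offset":[1,0,-11],"rot":[0,-6,0]},
{"jaw":0.1,"offset":[1,0,-11.5],"rot":[0,-6,0]},
{"jaw":0.1,"offset":[0.5,0,-11.5],"rot":[0,-6,0]}
--
{"jaw":0.1,"offset":[0.5,0,-7.5],"rot":[0,-4,0]},
{"jaw":0.1,"offset":[-37,0,-2.5],"rot":[0,0,0]},
{"jaw":0.1,"offset":[-20,0,-4],"rot":[0,0,0]},
{"jaw":0.1,"offset":[0,0,0],"rot":[0,0,0]},
{"jaw":0.1,"offset":[0,0,0],"rot":[0,0,0]}
```

>>> apply_moves:
  moves:
    - {"jaw": 0.1,"offset": [0.5,0,-7.5],"rot": [0,-4,0]}
    - {"jaw": 0.1,"offset": [1,0,-11.5],"rot": [0,-6,0]}
    - {"jaw": 0.1,"offset": [1,0,-11],"rot": [0,-6,0]}
    - {"jaw": 0.1,"offset": [1,0,-11.5],"rot": [0,-6,0]}
    - {"jaw": 0.1,"offset": [0.5,0,-11.5],"rot": [0,-6,0]}

```text
time_s: 13.82
eef_pos: [0.6469, 0.1162, 0.0827]
eef_rot: [0.08, 0.667, 0.737, -0.071]
wrist_force: [-0.7, -0.0, -3.0]
opening: 0.162
grasp_force: 60.0
```

>>> apply_moves:
  moves:
    - {"jaw": 0.1,"offset": [0.5,0,-7.5],"rot": [0,-4,0]}
    - {"jaw": 0.1,"offset": [-37,0,-2.5],"rot": [0,0,0]}
    - {"jaw": 0.1,"offset": [-20,0,-4],"rot": [0,0,0]}
    - {"jaw": 0.1,"offset": [0,0,0],"rot": [0,0,0]}
    - {"jaw": 0.1,"offset": [0,0,0],"rot": [0,0,0]}

```text
time_s: 14.45
eef_pos: [0.6513, 0.0657, 0.1104]
eef_rot: [0.103, 0.665, 0.734, -0.093]
wrist_force: [-0.3, 0.3, -2.5]
opening: 0.164
grasp_force: 60.0
```

```bash
python3 blk.py l4|grep scene; python3 - <<'E'
from h import *
plan([([620,10,160],ori(95.5),.1),([567,-39,100],ori(-5),.1),([567,-39,30],ori(-5),.1),([567,-39,9],ori(-5),.1,2)])
E
```

```text
scene -78 407 tilt -16.8 ztop front/mid/back [90.5 84.5 78.4] xr [-20.7  25. ]
scene 0 456 tilt -17.5 ztop front/mid/back [91.3 85.  78.6] xr [-21.2  24.8]
--
{"jaw":0.1,"offset":[-32,-18,-16.5],"rot":[0,8,0]},
{"jaw":0.1,"offset":[-30,-18.5,-21.5],"rot":[0,8,0]},
{"jaw":0.1,"offset":[-4,-5,5.5],"rot":[0,0,9]},
{"jaw":0.1,"offset":[-4.5,-5,5.5],"rot":[0,0,9.5]},
{"jaw":0.1,"offset":[-5.5,-3.5,5.5],"rot":[0,0,9]}
--
{"jaw":0.1,"offset":[-6,-3,5.5],"rot":[0,0,9]},
{"jaw":0.1,"offset":[-6,-1.5,5.5],"rot":[0,0,9.5]},
{"jaw":0.1,"offset":[-6.5,-1,5.5],"rot":[0,0,9]},
{"jaw":0.1,"offset":[-6.5,0.5,5.5],"rot":[0,0,9]},
{"jaw":0.1,"offset":[-6.5,1,5.5],"rot":[0,0,9]}
--
{"jaw":0.1,"offset":[-6.5,2.5,5.5],"rot":[0,0,9.5]},
{"jaw":0.1,"offset":[-5.5,3,5.5],"rot":[0,0,9]},
{"jaw":0.1,"offset":[-5,4,5],"rot":[0,0,9]},
{"jaw":0.1,"offset":[0,0,35],"rot":[0,0,0]},
{"jaw":0.1,"offset":[0,0,35],"rot":[0,0,0]}
--
{"jaw":0.1,"offset":[0,0,10.5],"rot":[0,0,0]},
{"jaw":0.1,"offset":[0,0,10.5],"rot":[0,0,0]},
{"jaw":0.1,"offset":[0,0,0],"rot":[0,0,0]},
{"jaw":0.1,"offset":[0,0,0],"rot":[0,0,0]},
{"jaw":0.1,"offset":[0,0,0],"rot":[0,0,0]}
```

>>> apply_moves:
  moves:
    - {"jaw": 0.1,"offset": [-32,-18,-16.5],"rot": [0,8,0]}
    - {"jaw": 0.1,"offset": [-30,-18.5,-21.5],"rot": [0,8,0]}
    - {"jaw": 0.1,"offset": [-4,-5,5.5],"rot": [0,0,9]}
    - {"jaw": 0.1,"offset": [-4.5,-5,5.5],"rot": [0,0,9.5]}
    - {"jaw": 0.1,"offset": [-5.5,-3.5,5.5],"rot": [0,0,9]}

```text
time_s: 15.18
eef_pos: [0.6054, -0.0039, 0.1438]
eef_rot: [-0.0, 0.83, 0.558, -0.0]
wrist_force: [0.7, 0.4, -2.4]
opening: 0.166
grasp_force: 60.0
```

>>> apply_moves:
  moves:
    - {"jaw": 0.1,"offset": [-6,-3,5.5],"rot": [0,0,9]}
    - {"jaw": 0.1,"offset": [-6,-1.5,5.5],"rot": [0,0,9.5]}
    - {"jaw": 0.1,"offset": [-6.5,-1,5.5],"rot": [0,0,9]}
    - {"jaw": 0.1,"offset": [-6.5,0.5,5.5],"rot": [0,0,9]}
    - {"jaw": 0.1,"offset": [-6.5,1,5.5],"rot": [0,0,9]}

```text
time_s: 15.8
eef_pos: [0.5816, -0.0255, 0.1162]
eef_rot: [-0.0, 0.981, 0.194, -0.0]
wrist_force: [0.1, -0.3, -0.9]
opening: 0.166
grasp_force: 60.0
```

>>> apply_moves:
  moves:
    - {"jaw": 0.1,"offset": [-6.5,2.5,5.5],"rot": [0,0,9.5]}
    - {"jaw": 0.1,"offset": [-5.5,3,5.5],"rot": [0,0,9]}
    - {"jaw": 0.1,"offset": [-5,4,5],"rot": [0,0,9]}
    - {"jaw": 0.1,"offset": [0,0,35],"rot": [0,0,0]}
    - {"jaw": 0.1,"offset": [0,0,30],"rot": [0,0,0]}

```text
time_s: 16.42
eef_pos: [0.5674, -0.0388, 0.0348]
eef_rot: [0.0, 0.999, -0.042, -0.0]
wrist_force: [0.1, -0.0, -3.0]
opening: 0.168
grasp_force: 60.0
```

>>> apply_moves:
  moves:
    - {"jaw": 0.1,"offset": [0,0,0],"rot": [0,0,0]}
    - {"jaw": 0.1,"offset": [0,0,0],"rot": [0,0,0]}
    - {"jaw": 0.1,"offset": [0,0,0],"rot": [0,0,0]}
    - {"jaw": 0.1,"offset": [0,0,0],"rot": [0,0,0]}
    - {"jaw": 0.1,"offset": [0,0,0],"rot": [0,0,0]}

```text
time_s: 17.05
eef_pos: [0.5679, -0.0394, 0.0364]
eef_rot: [0.0, 0.999, -0.042, 0.001]
wrist_force: [1.2, 0.2, -2.4]
opening: 0.164
grasp_force: 60.0
```

```bash
python3 seebar.py b5
```

```text
tcp [567.9237 -39.3798  36.4   ] [ 0.9964 -0.0843  0.001 ] 59.9839586019516 [ 1.1626  0.1581 -2.3533]
top y slope deg -3.45 at grip 7.3 at tip -1.8
top z slope deg 1.33 at grip -10.3 at tip -6.8
top 62 xmax [149.8 150.4 150.5]
scene y slope deg -0.23 at grip -1.3 at tip -1.9
scene z slope deg 0.19 at grip -6.4 at tip -6.0
scene 140 xmax [145.9 148.  149.3]
```

>>> apply_moves:
  moves:
    - {"jaw": 0.1,"offset": [0,0,15],"rot": [0,0,0]}
    - {"jaw": 0.1,"offset": [0,0,13.5],"rot": [0,0,0]}
    - {"jaw": 0.1,"offset": [0,0,0],"rot": [0,0,0]}
    - {"jaw": 0.1,"offset": [0,0,0],"rot": [0,0,0]}
    - {"jaw": 0.1,"offset": [0,0,0],"rot": [0,0,0]}

```text
time_s: 17.77
eef_pos: [0.5672, -0.0392, 0.0067]
eef_rot: [-0.0, 0.999, -0.042, -0.0]
wrist_force: [0.0, -0.1, -2.3]
opening: 0.167
grasp_force: 61.5
```

>>> apply_moves:
  moves:
    - {"jaw": 0.45,"offset": [0,0,0],"rot": [0,0,0]}
    - {"jaw": 0.45,"offset": [0,0,0],"rot": [0,0,0]}
    - {"jaw": 0.45,"offset": [0,0,0],"rot": [0,0,0]}
    - {"jaw": 0.45,"offset": [0,0,-20],"rot": [0,0,0]}
    - {"jaw": 0.45,"offset": [0,0,-50],"rot": [0,0,0]}

```text
time_s: 18.4
eef_pos: [0.5657, -0.0388, 0.0769]
eef_rot: [-0.001, 0.999, -0.042, -0.002]
wrist_force: [1.2, 0.9, 0.9]
opening: 0.451
grasp_force: 0.0
```

```bash
cat > patch.py <<'E'
from h import *
a=np.radians(BY);ex=np.array([np.cos(a),np.sin(a)]);ey=np.array([-np.sin(a),np.cos(a)])
for cam in("top","scene"):
    pic,d=ctrl.camera(cam);W=xyz(cam,d);V=W.reshape(-1,3)*1000;B=np.c_[(V[:,:2]-BO)@ex,(V[:,:2]-BO)@ey,V[:,2]]
    for y in(-78,0):
        Q=B[(abs(B[:,1]-y)<13)&(abs(B[:,0])<13)&(B[:,2]>65)&(B[:,2]<105)]
        if len(Q)>20:
            A=np.c_[Q[:,:2]-[0,y],np.ones(len(Q))];s=np.linalg.lstsq(A,Q[:,2],rcond=None)[0];print(cam,y,"tilt x,y deg",np.degrees(s[:2]).round(1),"z",s[2].round(1))
        T=B[(abs(B[:,1]-y)<32)&(abs(B[:,0])<40)&(B[:,2]>82)&(B[:,2]<105)]
        if len(T)>20: print("  rect bedframe",rect(T/1000).round(1))
E
python3 patch.py; python3 - <<'E'
from h import *
c=[*bedw(-1,-78)]
plan([([590,50,160],ori(95.5),.65),([*c,120],ori(95.5),.65),([*c,82],ori(95.5),.65)])
E
```

```text
top -78 tilt x,y deg [-1.4  0.2] z 86.1
  rect bedframe [ -0.2 -77.8  40.5  43.9  89.7]
top 0 tilt x,y deg [-1.8  2.9] z 87.0
  rect bedframe [-0.5 -0.  44.6 40.3  0.5]
scene -78 tilt x,y deg [-1.8 -0.6] z 86.4
  rect bedframe [  0.2 -78.4  40.7  45.6  89.7]
scene 0 tilt x,y deg [-1.8  0.4] z 87.2
  rect bedframe [ 0.1 -0.3 45.2 40.9  1. ]
--
{"jaw":0.65,"offset":[1,-8.5,-7],"rot":[0,0,-9]},
{"jaw":0.65,"offset":[2.5,-8,-7],"rot":[0,0,-9]},
{"jaw":0.65,"offset":[3.5,-7.5,-6.5],"rot":[0,0,-9.5]},
{"jaw":0.65,"offset":[4.5,-7,-7],"rot":[0.5,0,-9]},
{"jaw":0.65,"offset":[6,-6,-7],"rot":[0,0,-9]}
--
{"jaw":0.65,"offset":[6.5,-5.5,-6.5],"rot":[0,0,-9]},
{"jaw":0.65,"offset":[7.5,-4,-7],"rot":[0,0,-9.5]},
{"jaw":0.65,"offset":[7.5,-2.5,-7],"rot":[0,-0.5,-9]},
{"jaw":0.65,"offset":[8.5,-1.5,-7],"rot":[0,0,-9]},
{"jaw":0.65,"offset":[8.5,-0.5,-6.5],"rot":[0,0,-9]}
--
{"jaw":0.65,"offset":[8,1,-7],"rot":[0,0,-9.5]},
{"jaw":0.65,"offset":[43.5,12.5,8],"rot":[0,0,0]},
{"jaw":0.65,"offset":[43.5,13,7.5],"rot":[0,0,0]},
{"jaw":0.65,"offset":[44,12.5,8],"rot":[0,0,0]},
{"jaw":0.65,"offset":[43.5,12.5,8],"rot":[0,0,0]}
--
{"jaw":0.65,"offset":[43.5,12.5,8],"rot":[0,0,0]},
{"jaw":0.65,"offset":[0,0,38],"rot":[0,0,0]},
{"jaw":0.65,"offset":[0,0,0],"rot":[0,0,0]},
{"jaw":0.65,"offset":[0,0,0],"rot":[0,0,0]},
{"jaw":0.65,"offset":[0,0,0],"rot":[0,0,0]}
```

>>> apply_moves:
  moves:
    - {"jaw": 0.65,"offset": [1,-8.5,-7],"rot": [0,0,-9]}
    - {"jaw": 0.65,"offset": [2.5,-8,-7],"rot": [0,0,-9]}
    - {"jaw": 0.65,"offset": [3.5,-7.5,-6.5],"rot": [0,0,-9.5]}
    - {"jaw": 0.65,"offset": [4.5,-7,-7],"rot": [0,0,-9]}
    - {"jaw": 0.65,"offset": [6,-6,-7],"rot": [0,0,-9]}

```text
time_s: 19.12
eef_pos: [0.5766, 0.0021, 0.1131]
eef_rot: [0.0, 0.937, 0.35, 0.001]
wrist_force: [-0.4, 0.3, -0.1]
opening: 0.651
grasp_force: 0.0
```

>>> apply_moves:
  moves:
    - {"jaw": 0.65,"offset": [6.5,-5.5,-6.5],"rot": [0,0,-9]}
    - {"jaw": 0.65,"offset": [7.5,-4,-7],"rot": [0,0,-9.5]}
    - {"jaw": 0.65,"offset": [7.5,-2.5,-7],"rot": [0,0,-9]}
    - {"jaw": 0.65,"offset": [8.5,-1.5,-7],"rot": [0,0,-9]}
    - {"jaw": 0.65,"offset": [8.5,-0.5,-6.5],"rot": [0,0,-9]}

```text
time_s: 19.75
eef_pos: [0.5846, 0.0434, 0.1472]
eef_rot: [0.001, 0.729, 0.685, 0.0]
wrist_force: [0.5, -0.2, 0.1]
opening: 0.65
grasp_force: 0.0
```

>>> apply_moves:
  moves:
    - {"jaw": 0.65,"offset": [8,1,-7],"rot": [0,0,-9.5]}
    - {"jaw": 0.65,"offset": [43.5,12.5,8],"rot": [0,0,0]}
    - {"jaw": 0.65,"offset": [43.5,13,7.5],"rot": [0,0,0]}
    - {"jaw": 0.65,"offset": [44,12.5,8],"rot": [0,0,0]}
    - {"jaw": 0.65,"offset": [43.5,12.5,8],"rot": [0,0,0]}

```text
time_s: 20.38
eef_pos: [0.6193, 0.2312, 0.1223]
eef_rot: [0.0, 0.671, 0.741, 0.001]
wrist_force: [0.0, -0.5, -0.1]
opening: 0.651
grasp_force: 0.0
```

>>> apply_moves:
  moves:
    - {"jaw": 0.65,"offset": [43.5,12.5,8],"rot": [0,0,0]}
    - {"jaw": 0.65,"offset": [0,0,0],"rot": [0,0,0]}
    - {"jaw": 0.65,"offset": [0,0,0],"rot": [0,0,0]}
    - {"jaw": 0.65,"offset": [0,0,0],"rot": [0,0,0]}
    - {"jaw": 0.65,"offset": [0,0,0],"rot": [0,0,0]}

```text
time_s: 21.0
eef_pos: [0.6273, 0.273, 0.1138]
eef_rot: [0.0, 0.672, 0.741, 0.0]
wrist_force: [0.2, 0.2, 0.5]
opening: 0.649
grasp_force: 0.0
```

```bash
python3 - <<'E'
from h import *
p,r,s=tool();c=[*bedw(-1,-78)];print(p*1000,c,r.as_matrix()[:,0],s["opening"])
plan([([*c,82],ori(95.5),.65),([*c,72],ori(95.5),.65,2)])
E
```

```text
[627.335  273.011  113.8275] [np.float64(631.2367492251601), np.float64(272.9805724982103)] [-0.0972  0.9953 -0.0001] 0.6490693512248571
--
{"jaw":0.65,"offset":[-0.5,4,32],"rot":[0,0,0]},
{"jaw":0.65,"offset":[0,0,5],"rot":[0,0,0]},
{"jaw":0.65,"offset":[0,0,5],"rot":[0,0,0]},
{"jaw":0.65,"offset":[0,0,0],"rot":[0,0,0]},
{"jaw":0.65,"offset":[0,0,0],"rot":[0,0,0]}
```

>>> apply_moves:
  moves:
    - {"jaw": 0.65,"offset": [0,4,0],"rot": [0,0,0]}
    - {"jaw": 0.65,"offset": [0,0,20],"rot": [0,0,0]}
    - {"jaw": 0.65,"offset": [0,0,15],"rot": [0,0,0]}
    - {"jaw": 0.65,"offset": [0,0,6],"rot": [0,0,0]}
    - {"jaw": 0.65,"offset": [0,0,0],"rot": [0,0,0]}

```text
time_s: 21.62
eef_pos: [0.6303, 0.2745, 0.071]
eef_rot: [-0.001, 0.671, 0.741, -0.001]
wrist_force: [0.4, -0.2, 0.2]
opening: 0.648
grasp_force: 0.0
```

>>> apply_moves:
  moves:
    - {"jaw": 0.3,"offset": [0,0,0],"rot": [0,0,0]}
    - {"jaw": 0.3,"offset": [0,0,0],"rot": [0,0,0]}
    - {"jaw": 0.3,"offset": [0,0,0],"rot": [0,0,0]}
    - {"jaw": 0.3,"offset": [0,0,0],"rot": [0,0,0]}
    - {"jaw": 0.3,"offset": [0,0,0],"rot": [0,0,0]}

```text
time_s: 22.25
eef_pos: [0.6313, 0.2747, 0.0728]
eef_rot: [0.0, 0.671, 0.741, 0.0]
wrist_force: [-0.4, -0.1, 1.3]
opening: 0.45
grasp_force: 63.2
```

>>> apply_moves:
  moves:
    - {"jaw": 0.3,"offset": [0,0,-8],"rot": [0,0,0]}
    - {"jaw": 0.3,"offset": [0,0,-12],"rot": [0,0,0]}
    - {"jaw": 0.3,"offset": [0,0,-15],"rot": [0,0,0]}
    - {"jaw": 0.3,"offset": [0,0,-25],"rot": [0,0,0]}
    - {"jaw": 0.3,"offset": [0,0,-20],"rot": [0,0,0]}

```text
time_s: 22.88
eef_pos: [0.6317, 0.2746, 0.1552]
eef_rot: [0.001, 0.671, 0.741, 0.001]
wrist_force: [0.3, -0.3, -0.5]
opening: 0.452
grasp_force: 63.1
```

```bash
cat >> h.py <<'E'
CO=np.array([563.2,-260.6]);CX=84.65
def clw(x,y):
    a=np.radians(CX);return CO+x*np.array([np.cos(a),np.sin(a)])+y*np.array([-np.sin(a),np.cos(a)])
E
python3 - <<'E'
from h import *
c=[*clw(3,-39)];print(c)
plan([([*c,130],ori(CX),.3)],smax=58)
E
```

```text
[np.float64(602.3098231674229), np.float64(-261.24940881801405)]
--
{"jaw":0.3,"offset":[-53,-8,2.5],"rot":[0,0,1]},
{"jaw":0.3,"offset":[-53,-7.5,2.5],"rot":[0,0,1]},
{"jaw":0.3,"offset":[-53.5,-6.5,2.5],"rot":[0,0,1.5]},
{"jaw":0.3,"offset":[-53.5,-5,2.5],"rot":[0,0,1]},
{"jaw":0.3,"offset":[-53.5,-4,2.5],"rot":[0,0,1]}
--
{"jaw":0.3,"offset":[-53.5,-3,2.5],"rot":[0,0,1]},
{"jaw":0.3,"offset":[-53.5,-2,2.5],"rot":[0,0,1]},
{"jaw":0.3,"offset":[-54,-1.5,2.5],"rot":[0,0,1.5]},
{"jaw":0.3,"offset":[-53.5,0.5,2.5],"rot":[0,0,1]},
{"jaw":0.3,"offset":[-53.5,1,2.5],"rot":[0,0,1]}
```

>>> apply_moves:
  moves:
    - {"jaw": 0.3,"offset": [-53,-8,2.5],"rot": [0,0,1]}
    - {"jaw": 0.3,"offset": [-53,-7.5,2.5],"rot": [0,0,1]}
    - {"jaw": 0.3,"offset": [-53.5,-6.5,2.5],"rot": [0,0,1.5]}
    - {"jaw": 0.3,"offset": [-53.5,-5,2.5],"rot": [0,0,1]}
    - {"jaw": 0.3,"offset": [-53.5,-4,2.5],"rot": [0,0,1]}

```text
time_s: 23.5
eef_pos: [0.6163, 0.0048, 0.1413]
eef_rot: [0.001, 0.706, 0.708, 0.0]
wrist_force: [0.8, 0.1, -0.1]
opening: 0.448
grasp_force: 63.1
```

>>> apply_moves:
  moves:
    - {"jaw": 0.3,"offset": [-53.5,-3,2.5],"rot": [0,0,1]}
    - {"jaw": 0.3,"offset": [-53.5,-2,2.5],"rot": [0,0,1]}
    - {"jaw": 0.3,"offset": [-54,-1.5,2.5],"rot": [0,0,1.5]}
    - {"jaw": 0.3,"offset": [-53.5,0.5,2.5],"rot": [0,0,1]}
    - {"jaw": 0.3,"offset": [-53.5,1,2.5],"rot": [0,0,1]}

```text
time_s: 24.12
eef_pos: [0.6017, -0.2633, 0.1288]
eef_rot: [0.001, 0.739, 0.673, 0.0]
wrist_force: [0.8, 0.1, -0.1]
opening: 0.45
grasp_force: 63.1
```

>>> apply_moves:
  moves:
    - {"jaw": 0.3,"offset": [0,0,0],"rot": [0,0,0]}
    - {"jaw": 0.3,"offset": [0,0,0],"rot": [0,0,0]}
    - {"jaw": 0.3,"offset": [0,0,0],"rot": [0,0,0]}
    - {"jaw": 0.3,"offset": [0,0,0],"rot": [0,0,0]}
    - {"jaw": 0.3,"offset": [0,0,0],"rot": [0,0,0]}

```text
time_s: 24.75
eef_pos: [0.6019, -0.2603, 0.1274]
eef_rot: [0.0, 0.739, 0.674, 0.0]
wrist_force: [-1.3, -0.0, -0.4]
opening: 0.448
grasp_force: 63.1
```

```bash
cat > held.py <<'E'
from h import *
import sys
p,r,s=tool();print(p*1000,r.as_matrix()[:,0],s["opening"],s["grasp_force"])
for cam in("scene","top"):
    pic,d=ctrl.camera(cam);W=xyz(cam,d)
    L=np.nan_to_num(r.inv().apply(W.reshape(-1,3)-p)*1000,nan=1e4)
    Q=L[(abs(L[:,0])<40)&(abs(L[:,1])<22)&(L[:,2]>-30)&(L[:,2]<30)]
    if len(Q): print(cam,len(Q),[np.percentile(Q[:,k],[2,5,50,95,98]).round(1) for k in range(3)])
    f=Q[(Q[:,0]>18)]
    q=pix(cam,p)[0].astype(int);y0=max(0,q[1]-56);x0=max(0,q[0]-75)
    cv2.imwrite(f"pics/{sys.argv[1]}_{cam}.png",cv2.resize(pic[y0:y0+112,x0:x0+150,::-1],(800,600),interpolation=cv2.INTER_CUBIC))
E
python3 held.py h1; python3 - <<'E'
from h import *
c=[*clw(3,-39)]
plan([([*c,60],ori(CX),.3,2),([*c,26],ori(CX),.3,3)],smax=58)
E
```

```text
[ 601.8985 -260.3307  127.4249] [ 0.0917  0.9958 -0.    ] 0.4477656569737053 63.08275221817894
scene 254 [array([-19.7, -15.9,  15.3,  22.1,  22.9]), array([-20.5, -20. ,   0.7,  19.9,  20.9]), array([-27.2, -22.9, -11.1,  11.1,  13. ])]
--
{"jaw":0.3,"offset":[-0.5,0.5,33.5],"rot":[0,0,0]},
{"jaw":0.3,"offset":[0,0,34],"rot":[0,0,0]},
{"jaw":0.3,"offset":[0,0,11.5],"rot":[0,0,0]},
{"jaw":0.3,"offset":[0,0,11],"rot":[0,0,0]},
{"jaw":0.3,"offset":[0,0,11.5],"rot":[0,0,0]}
```

View pics/h1_scene.png

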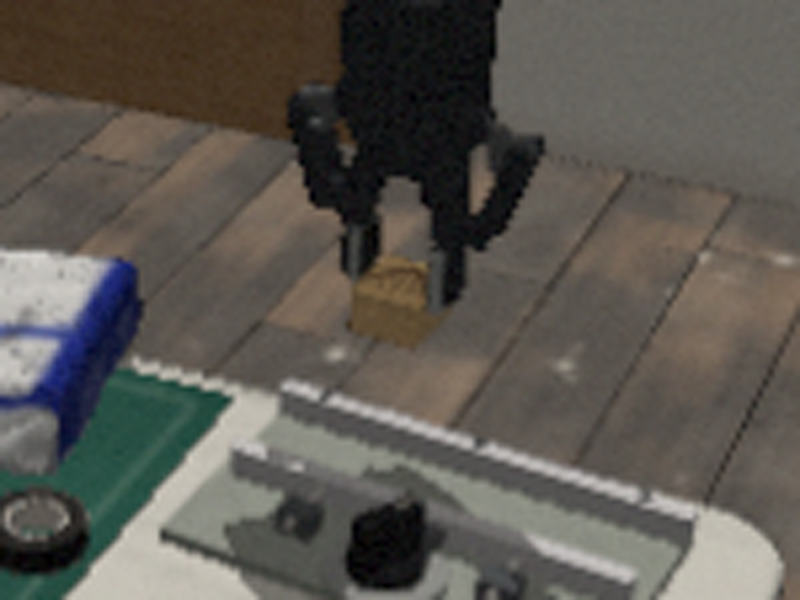

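>>> apply_moves:
  moves:
    - {"jaw": 0.3,"offset": [0,0,34],"rot": [0,0,0]}
    - {"jaw": 0.3,"offset": [0,0,34],"rot": [0,0,0]}
    - {"jaw": 0.3,"offset": [0,0,18],"rot": [0,0,0]}
    - {"jaw": 0.3,"offset": [0,0,12],"rot": [0,0,0]}
    - {"jaw": 0.3,"offset": [0,0,0],"rot": [0,0,0]}

```text
time_s: 25.48
eef_pos: [0.6015, -0.2611, 0.0289]
eef_rot: [-0.0, 0.739, 0.673, -0.0]
wrist_force: [-0.5, -0.3, -0.9]
opening: 0.45
grasp_force: 63.1
```

>>> apply_moves:
  moves:
    - {"jaw": 0.3,"offset": [0,0,4],"rot": [0,0,0]}
    - {"jaw": 0.3,"offset": [0,0,0],"rot": [0,0,0]}
    - {"jaw": 0.3,"offset": [0,0,0],"rot": [0,0,0]}
    - {"jaw": 0.3,"offset": [0,0,0],"rot": [0,0,0]}
    - {"jaw": 0.3,"offset": [0,0,0],"rot": [0,0,0]}

```text
time_s: 26.1
eef_pos: [0.6017, -0.2612, 0.0255]
eef_rot: [0.0, 0.739, 0.673, 0.0]
wrist_force: [0.2, -0.6, -0.1]
opening: 0.452
grasp_force: 63.1
```

>>> apply_moves:
  moves:
    - {"jaw": 0.3,"offset": [0,0,2],"rot": [0,0,0]}
    - {"jaw": 0.3,"offset": [0,0,0],"rot": [0,0,0]}
    - {"jaw": 0.3,"offset": [0,0,0],"rot": [0,0,0]}
    - {"jaw": 0.65,"offset": [0,0,0],"rot": [0,0,0]}
    - {"jaw": 0.65,"offset": [0,0,0],"rot": [0,0,0]}

```text
time_s: 26.72
eef_pos: [0.6016, -0.2611, 0.0231]
eef_rot: [-0.0, 0.739, 0.673, -0.0]
wrist_force: [-0.1, -1.0, 0.6]
opening: 0.654
grasp_force: 0.0
```

>>> apply_moves:
  moves:
    - {"jaw": 0.65,"offset": [0,0,0],"rot": [0,0,0]}
    - {"jaw": 0.65,"offset": [0,0,0],"rot": [0,0,0]}
    - {"jaw": 0.65,"offset": [0,0,-20],"rot": [0,0,0]}
    - {"jaw": 0.65,"offset": [0,0,-40],"rot": [0,0,0]}
    - {"jaw": 0.65,"offset": [0,0,-50],"rot": [0,0,0]}

```text
time_s: 27.35
eef_pos: [0.6012, -0.2609, 0.1348]
eef_rot: [-0.001, 0.739, 0.673, -0.0]
wrist_force: [0.2, -0.5, 0.4]
opening: 0.65
grasp_force: 0.0
```

```bash
python3 - <<'E'
from h import *
c=[*bedw(0,0)]
plan([([*c,130],ori(95.5),.65)],smax=58)
E
cat > clb.py <<'E'
from h import *
a=np.radians(CX);ex=np.array([np.cos(a),np.sin(a)]);ey=np.array([-np.sin(a),np.cos(a)])
for cam in("scene","top"):
    pic,d=ctrl.camera(cam);W=xyz(cam,d);V=W.reshape(-1,3)*1000;B=np.c_[(V[:,:2]-CO)@ex,(V[:,:2]-CO)@ey,V[:,2]]
    for y in(-39,39):
        T=B[(abs(B[:,1]-y)<30)&(B[:,0]>-24)&(B[:,0]<33)&(B[:,2]>31.5)&(B[:,2]<42)]
        if len(T)>20: print(cam,y,"rect clampframe",rect(T/1000).round(1),"z",np.median(T[:,2]).round(1),"med",np.median(T,0).round(1))
    cv2.imwrite("pics/cl_%s.png"%cam,pic[:,:,::-1])
E
python3 clb.py
```

```text
--
{"jaw":0.65,"offset":[52,-9.5,0.5],"rot":[0,0,-1]},
{"jaw":0.65,"offset":[52.5,-9,0.5],"rot":[0,0,-1]},
{"jaw":0.65,"offset":[52,-7.5,0.5],"rot":[0,0,-1.5]},
{"jaw":0.65,"offset":[52.5,-6.5,0.5],"rot":[0,0,-1]},
{"jaw":0.65,"offset":[53,-5.5,0.5],"rot":[0,0,-1]}
--
{"jaw":0.65,"offset":[52.5,-5,0.5],"rot":[0,0,-1]},
{"jaw":0.65,"offset":[53,-3.5,0.5],"rot":[0,0,-1]},
{"jaw":0.65,"offset":[53,-3,0.5],"rot":[0,0,-1]},
{"jaw":0.65,"offset":[53,-1.5,0.5],"rot":[0,0,-1.5]},
{"jaw":0.65,"offset":[52.5,-0.5,0.5],"rot":[0,0,-1]}
scene -39 rect clampframe [  3.1 -38.5  39.6  46.1  89.5] z 36.3 med [  5.4 -37.4  36.3]
top -39 rect clampframe [ 22.7 -50.4  22.2   9.4  65.9] z 36.8 med [ 21.9 -52.5  36.8]
```

Block one lies square between fence and jaw (clamp x 3, y −38.5). Back for the second.

>>> apply_moves:
  moves:
    - {"jaw": 0.65,"offset": [52,-9.5,0.5],"rot": [0,0,-1]}
    - {"jaw": 0.65,"offset": [52.5,-9,0.5],"rot": [0,0,-1]}
    - {"jaw": 0.65,"offset": [52,-7.5,0.5],"rot": [0,0,-1.5]}
    - {"jaw": 0.65,"offset": [52.5,-6.5,0.5],"rot": [0,0,-1]}
    - {"jaw": 0.65,"offset": [53,-5.5,0.5],"rot": [0,0,-1]}

```text
time_s: 28.08
eef_pos: [0.5779, 0.0042, 0.1318]
eef_rot: [0.001, 0.706, 0.708, 0.0]
wrist_force: [0.8, 0.1, -0.2]
opening: 0.653
grasp_force: 0.0
```

>>> apply_moves:
  moves:
    - {"jaw": 0.65,"offset": [52.5,-5,0.5],"rot": [0,0,-1]}
    - {"jaw": 0.65,"offset": [53,-3.5,0.5],"rot": [0,0,-1]}
    - {"jaw": 0.65,"offset": [53,-3,0.5],"rot": [0,0,-1]}
    - {"jaw": 0.65,"offset": [53,-1.5,0.5],"rot": [0,0,-1.5]}
    - {"jaw": 0.65,"offset": [52.5,-0.5,0.5],"rot": [0,0,-1]}

```text
time_s: 28.7
eef_pos: [0.554, 0.2678, 0.1294]
eef_rot: [0.0, 0.671, 0.741, 0.001]
wrist_force: [0.7, -0.3, 0.3]
opening: 0.652
grasp_force: 0.0
```

>>> apply_moves:
  moves:
    - {"jaw": 0.65,"offset": [0,0,20],"rot": [0,0,0]}
    - {"jaw": 0.65,"offset": [0,0,0],"rot": [0,0,0]}
    - {"jaw": 0.65,"offset": [0,0,0],"rot": [0,0,0]}
    - {"jaw": 0.65,"offset": [0,0,0],"rot": [0,0,0]}
    - {"jaw": 0.65,"offset": [0,0,0],"rot": [0,0,0]}

```text
time_s: 29.32
eef_pos: [0.5547, 0.2652, 0.1089]
eef_rot: [0.0, 0.672, 0.741, 0.0]
wrist_force: [-0.4, -0.4, 0.2]
opening: 0.651
grasp_force: 0.0
```

```bash
python3 - <<'E'
from h import *
p,r,s=tool();c=[*bedw(0,0)];print(p*1000,c)
plan([([*c,p[2]*1000],ori(95.5),.65),([*c,72],ori(95.5),.65)])
E
python3 clb.py; python3 patch.py
```

```text
[554.6782 265.2383 108.8578] [np.float64(553.5), np.float64(266.5)]
--
{"jaw":0.65,"offset":[1.5,-1,0],"rot":[0,0,0]},
{"jaw":0.65,"offset":[0,0,37],"rot":[0,0,0]},
{"jaw":0.65,"offset":[0,0,0],"rot":[0,0,0]},
{"jaw":0.65,"offset":[0,0,0],"rot":[0,0,0]},
{"jaw":0.65,"offset":[0,0,0],"rot":[0,0,0]}
scene -39 rect clampframe [  3.1 -37.1  39.7  46.6  87.5] z 36.6 med [  6.5 -37.7  36.6]
top -39 rect clampframe [  6.6 -38.7  39.6  49.6  89.8] z 36.8 med [  4.  -38.4  36.8]
top 0 tilt x,y deg [-2.3 -0.4] z 87.0
  rect bedframe [-7.7  0.3 29.1 39.6  0.8]
scene 0 tilt x,y deg [-1.9 -0.8] z 87.3
  rect bedframe [-0.3 -0.6 45.9 40.9  0.4]
```

>>> apply_moves:
  moves:
    - {"jaw": 0.65,"offset": [1.5,-1,0],"rot": [0,0,0]}
    - {"jaw": 0.65,"offset": [0,0,20],"rot": [0,0,0]}
    - {"jaw": 0.65,"offset": [0,0,12],"rot": [0,0,0]}
    - {"jaw": 0.65,"offset": [0,0,4.5],"rot": [0,0,0]}
    - {"jaw": 0.65,"offset": [0,0,0],"rot": [0,0,0]}

```text
time_s: 30.15
eef_pos: [0.5525, 0.2673, 0.071]
eef_rot: [-0.0, 0.671, 0.741, -0.001]
wrist_force: [0.9, 0.9, -0.2]
opening: 0.645
grasp_force: 0.0
```

>>> apply_moves:
  moves:
    - {"jaw": 0.3,"offset": [0,0,0],"rot": [0,0,0]}
    - {"jaw": 0.3,"offset": [0,0,0],"rot": [0,0,0]}
    - {"jaw": 0.3,"offset": [0,0,0],"rot": [0,0,0]}
    - {"jaw": 0.3,"offset": [0,0,0],"rot": [0,0,0]}
    - {"jaw": 0.3,"offset": [0,0,0],"rot": [0,0,0]}

```text
time_s: 30.78
eef_pos: [0.5533, 0.2675, 0.0723]
eef_rot: [0.0, 0.671, 0.741, 0.0]
wrist_force: [1.9, 0.6, 2.8]
opening: 0.453
grasp_force: 63.7
```

>>> apply_moves:
  moves:
    - {"jaw": 0.3,"offset": [0,0,-8],"rot": [0,0,0]}
    - {"jaw": 0.3,"offset": [0,0,-12],"rot": [0,0,0]}
    - {"jaw": 0.3,"offset": [0,0,-15],"rot": [0,0,0]}
    - {"jaw": 0.3,"offset": [0,0,-25],"rot": [0,0,0]}
    - {"jaw": 0.3,"offset": [0,0,-20],"rot": [0,0,0]}

```text
time_s: 31.4
eef_pos: [0.5534, 0.2674, 0.1542]
eef_rot: [0.001, 0.671, 0.741, 0.001]
wrist_force: [1.1, 0.2, -1.1]
opening: 0.448
grasp_force: 63.6
```

```bash
python3 - <<'E'
from h import *
c=[*clw(3,39)]
plan([([*c,130],ori(CX),.3)],smax=58)
E
```

```text
--
{"jaw":0.3,"offset":[-51.5,-8,2.5],"rot":[0,0,1]},
{"jaw":0.3,"offset":[-52,-7,2.5],"rot":[0,0,1]},
{"jaw":0.3,"offset":[-51.5,-6.5,2],"rot":[0,0,1.5]},
{"jaw":0.3,"offset":[-52,-4.5,2.5],"rot":[0,0,1]},
{"jaw":0.3,"offset":[-52.5,-4,2.5],"rot":[0,0,1]}
--
{"jaw":0.3,"offset":[-52,-3,2.5],"rot":[0,0,1]},
{"jaw":0.3,"offset":[-52,-2.5,2.5],"rot":[0,0,1]},
{"jaw":0.3,"offset":[-52.5,-1,2],"rot":[0,0,1.5]},
{"jaw":0.3,"offset":[-52,0,2.5],"rot":[0,0,1]},
{"jaw":0.3,"offset":[-52,1,2.5],"rot":[0,0,1]}
```

>>> apply_moves:
  moves:
    - {"jaw": 0.3,"offset": [-51.5,-8,2.5],"rot": [0,0,1]}
    - {"jaw": 0.3,"offset": [-52,-7,2.5],"rot": [0,0,1]}
    - {"jaw": 0.3,"offset": [-51.5,-6.5,2],"rot": [0,0,1.5]}
    - {"jaw": 0.3,"offset": [-52,-4.5,2.5],"rot": [0,0,1]}
    - {"jaw": 0.3,"offset": [-52.5,-4,2.5],"rot": [0,0,1]}

```text
time_s: 32.02
eef_pos: [0.5387, 0.0047, 0.141]
eef_rot: [0.001, 0.706, 0.708, 0.0]
wrist_force: [-0.7, -0.2, -0.6]
opening: 0.452
grasp_force: 63.6
```

>>> apply_moves:
  moves:
    - {"jaw": 0.3,"offset": [-52,-3,2.5],"rot": [0,0,1]}
    - {"jaw": 0.3,"offset": [-52,-2.5,2.5],"rot": [0,0,1]}
    - {"jaw": 0.3,"offset": [-52.5,-1,2],"rot": [0,0,1.5]}
    - {"jaw": 0.3,"offset": [-52,0,2.5],"rot": [0,0,1]}
    - {"jaw": 0.3,"offset": [-52,1,2.5],"rot": [0,0,1]}

```text
time_s: 32.65
eef_pos: [0.5239, -0.2558, 0.129]
eef_rot: [0.001, 0.739, 0.673, 0.0]
wrist_force: [0.7, 0.1, -0.2]
opening: 0.448
grasp_force: 63.6
```

>>> apply_moves:
  moves:
    - {"jaw": 0.3,"offset": [0,0,0],"rot": [0,0,0]}
    - {"jaw": 0.3,"offset": [0,0,0],"rot": [0,0,0]}
    - {"jaw": 0.3,"offset": [0,0,0],"rot": [0,0,0]}
    - {"jaw": 0.3,"offset": [0,0,0],"rot": [0,0,0]}
    - {"jaw": 0.3,"offset": [0,0,0],"rot": [0,0,0]}

```text
time_s: 33.28
eef_pos: [0.5241, -0.253, 0.1279]
eef_rot: [0.0, 0.739, 0.674, 0.0]
wrist_force: [0.4, -0.0, -0.8]
opening: 0.448
grasp_force: 63.6
```

```bash
python3 held.py h2; python3 - <<'E'
from h import *
c=[*clw(3,39)];print(c)
plan([([*c,60],ori(CX),.3,2),([*c,23.5],ori(CX),.3,3)],smax=58)
E
```

```text
[ 524.1447 -253.0354  127.922 ] [ 0.0917  0.9958 -0.    ] 0.4482292951915465 63.57606719713658
scene 254 [array([-19.1, -15.9,  16.1,  22.1,  22.7]), array([-20.9, -18.3,   0.7,  19.6,  20.6]), array([-27.4, -22.4, -12.9,   9.8,  11. ])]
top 18 [array([16.3, 17.1, 20.8, 21.6, 21.8]), array([ 6.6,  7.6, 14.8, 19.7, 19.8]), array([-16.6, -15.9,  -6.1,   4.5,   5.3])]
[np.float64(524.6496137478902), np.float64(-253.97672891894504)]
--
{"jaw":0.3,"offset":[-0.5,0.5,34],"rot":[0,0,0]},
{"jaw":0.3,"offset":[0,0,34],"rot":[0,0,0]},
{"jaw":0.3,"offset":[0,0,12],"rot":[0,0,0]},
{"jaw":0.3,"offset":[0,0,12],"rot":[0,0,0]},
{"jaw":0.3,"offset":[0,0,12.5],"rot":[0,0,0]}
```

>>> apply_moves:
  moves:
    - {"jaw": 0.3,"offset": [-1,0,34],"rot": [0,0,0]}
    - {"jaw": 0.3,"offset": [0,0,34],"rot": [0,0,0]}
    - {"jaw": 0.3,"offset": [0,0,18],"rot": [0,0,0]}
    - {"jaw": 0.3,"offset": [0,0,12],"rot": [0,0,0]}
    - {"jaw": 0.3,"offset": [0,0,4],"rot": [0,0,0]}

```text
time_s: 34.0
eef_pos: [0.5239, -0.2549, 0.0256]
eef_rot: [-0.0, 0.739, 0.673, -0.0]
wrist_force: [0.7, 0.1, -0.8]
opening: 0.454
grasp_force: 63.6
```

>>> apply_moves:
  moves:
    - {"jaw": 0.3,"offset": [0,0,2.5],"rot": [0,0,0]}
    - {"jaw": 0.3,"offset": [0,0,0],"rot": [0,0,0]}
    - {"jaw": 0.3,"offset": [0,0,0],"rot": [0,0,0]}
    - {"jaw": 0.3,"offset": [0,0,0],"rot": [0,0,0]}
    - {"jaw": 0.3,"offset": [0,0,0],"rot": [0,0,0]}

```text
time_s: 34.62
eef_pos: [0.5239, -0.2549, 0.0235]
eef_rot: [0.0, 0.739, 0.673, 0.0]
wrist_force: [-0.6, -0.4, -1.4]
opening: 0.45
grasp_force: 63.6
```

>>> apply_moves:
  moves:
    - {"jaw": 0.3,"offset": [0,0,1],"rot": [0,0,0]}
    - {"jaw": 0.3,"offset": [0,0,0],"rot": [0,0,0]}
    - {"jaw": 0.3,"offset": [0,0,0],"rot": [0,0,0]}
    - {"jaw": 0.65,"offset": [0,0,0],"rot": [0,0,0]}
    - {"jaw": 0.65,"offset": [0,0,0],"rot": [0,0,0]}

```text
time_s: 35.25
eef_pos: [0.5237, -0.2547, 0.022]
eef_rot: [-0.0, 0.739, 0.673, -0.0]
wrist_force: [-0.3, -0.0, -0.5]
opening: 0.649
grasp_force: 0.0
```

>>> apply_moves:
  moves:
    - {"jaw": 0.65,"offset": [0,0,0],"rot": [0,0,0]}
    - {"jaw": 0.65,"offset": [0,0,0],"rot": [0,0,0]}
    - {"jaw": 0.65,"offset": [0,0,-20],"rot": [0,0,0]}
    - {"jaw": 0.65,"offset": [0,0,-40],"rot": [0,0,0]}
    - {"jaw": 0.65,"offset": [0,0,-50],"rot": [0,0,0]}

```text
time_s: 35.88
eef_pos: [0.5234, -0.2545, 0.1339]
eef_rot: [-0.001, 0.739, 0.673, -0.0]
wrist_force: [-0.0, -1.0, 0.6]
opening: 0.646
grasp_force: 0.0
```

>>> apply_moves:
  moves:
    - {"jaw": 0.65,"offset": [50,0,0],"rot": [0,0,0]}
    - {"jaw": 0.65,"offset": [50,0,0],"rot": [0,0,0]}
    - {"jaw": 0.65,"offset": [50,0,0],"rot": [0,0,0]}
    - {"jaw": 0.65,"offset": [50,0,0],"rot": [0,0,0]}
    - {"jaw": 0.65,"offset": [0,0,0],"rot": [0,0,0]}

```text
time_s: 36.5
eef_pos: [0.5427, -0.0525, 0.1338]
eef_rot: [0.0, 0.738, 0.675, 0.001]
wrist_force: [-0.1, -0.3, 0.3]
opening: 0.651
grasp_force: 0.0
```

```bash
python3 clb.py; python3 - <<'E'
from h import *
p,r,s=tool();print(p,s["q"])
for cam in("top","scene"):
    pic,d=ctrl.camera(cam);V=xyz(cam,d).reshape(-1,3)
    Q=V[(abs(V[:,0]-.57)<.035)&(V[:,1]>-.205)&(V[:,1]<-.145)&(V[:,2]>.046)&(V[:,2]<.06)]
    if len(Q): print(cam,len(Q),np.median(Q,0)*1000,rect(Q))
    if cam=="scene":
        q=pix(cam,[.57,-.22,.04])[0].astype(int);cv2.imwrite("pics/kn.png",cv2.resize(pic[q[1]-56:q[1]+56,q[0]-75:q[0]+75,::-1],(800,600),interpolation=cv2.INTER_CUBIC))
E
```

```text
scene -39 rect clampframe [ 12.4 -48.2  58.6  29.9  43.6] z 36.0 med [ 15.7 -44.3  36. ]
scene 39 rect clampframe [ 1.5 39.7 40.7 46.8 89.9] z 36.3 med [ 4.5 40.4 36.3]
top -39 rect clampframe [  3.6 -38.9  40.3  43.2  89.5] z 36.9 med [  4.4 -38.3  36.9]
top 39 rect clampframe [ 1.3 39.4 39.7 44.  89. ] z 36.6 med [ 0.4 39.4 36.6]
[ 0.5429 -0.0555  0.1335] [-0.3193  0.2246  1.7669 -0.0004  1.1483 -0.2276]
top 15 [ 564.0425 -191.2175   53.891 ] [ 563.942  -192.2978   10.8817    8.6843    2.3364]
scene 54 [ 572.6678 -169.5066   53.4946] [ 572.061  -173.0197   32.3617   15.0041   61.0229]
```

View pics/kn.png

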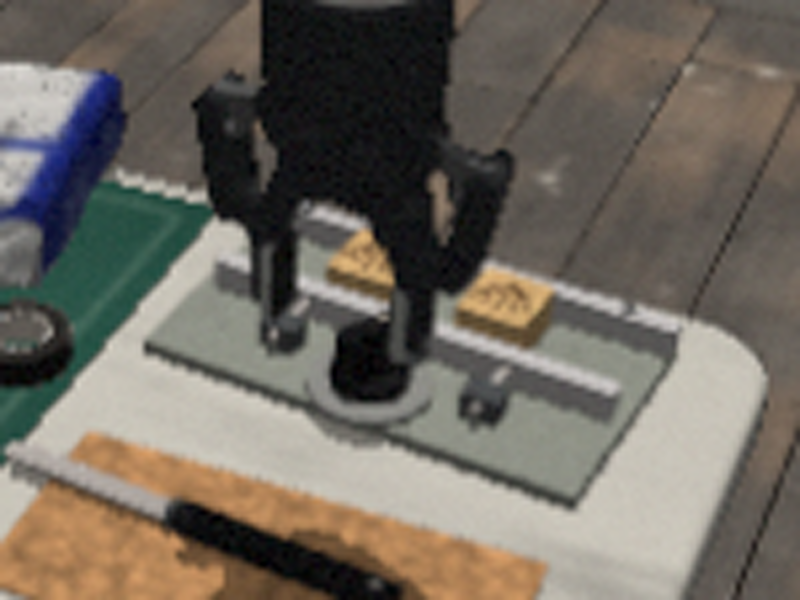

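```bash
python3 - <<'E'
from h import *
plan([([570.7,-177.4,90],ori(242.5),.4)],amax=10.5)
E
```

```text
--
{"jaw":0.4,"offset":[-7.5,2.5,2.5],"rot":[0,0,-10]},
{"jaw":0.4,"offset":[-7.5,1,3],"rot":[0,0,-9.5]},
{"jaw":0.4,"offset":[-8,0,2.5],"rot":[0,0,-10]},
{"jaw":0.4,"offset":[-7.5,-1.5,3],"rot":[0,0,-10]},
{"jaw":0.4,"offset":[-7,-3,2.5],"rot":[0,0,-10]}
--
{"jaw":0.4,"offset":[-6.5,-4,2.5],"rot":[0,0,-9.5]},
{"jaw":0.4,"offset":[-6,-5,3],"rot":[0,0,-10]},
{"jaw":0.4,"offset":[-5,-6,2.5],"rot":[0,0,-10]},
{"jaw":0.4,"offset":[-4,-6.5,3],"rot":[0,0,-10]},
{"jaw":0.4,"offset":[-2.5,-7.5,2.5],"rot":[0,0,-9.5]}
--
{"jaw":0.4,"offset":[-1.5,-7.5,2.5],"rot":[0,0,-10]},
{"jaw":0.4,"offset":[0,-7.5,3],"rot":[0,0,-10]},
{"jaw":0.4,"offset":[1.5,-8,2.5],"rot":[0,0,-10]},
{"jaw":0.4,"offset":[2.5,-7,3],"rot":[0,0,-9.5]},
{"jaw":0.4,"offset":[4,-7,2.5],"rot":[0,0,-10]}
--
{"jaw":0.4,"offset":[5,-5.5,2.5],"rot":[0,0,-10]},
{"jaw":0.4,"offset":[0,0,0],"rot":[0,0,0]},
{"jaw":0.4,"offset":[0,0,0],"rot":[0,0,0]},
{"jaw":0.4,"offset":[0,0,0],"rot":[0,0,0]},
{"jaw":0.4,"offset":[0,0,0],"rot":[0,0,0]}
```

>>> apply_moves:
  moves:
    - {"jaw": 0.4,"offset": [-7.5,2.5,2.5],"rot": [0,0,-10]}
    - {"jaw": 0.4,"offset": [-7.5,1,3],"rot": [0,0,-9.5]}
    - {"jaw": 0.4,"offset": [-8,0,2.5],"rot": [0,0,-10]}
    - {"jaw": 0.4,"offset": [-7.5,-1.5,3],"rot": [0,0,-10]}
    - {"jaw": 0.4,"offset": [-7,-3,2.5],"rot": [0,0,-10]}

```text
time_s: 37.33
eef_pos: [0.5508, -0.0954, 0.1189]
eef_rot: [0.0, 0.388, 0.922, -0.0]
wrist_force: [0.2, -0.1, -0.7]
opening: 0.402
grasp_force: 0.0
```

>>> apply_moves:
  moves:
    - {"jaw": 0.4,"offset": [-6.5,-4,2.5],"rot": [0,0,-9.5]}
    - {"jaw": 0.4,"offset": [-6,-5,3],"rot": [0,0,-10]}
    - {"jaw": 0.4,"offset": [-5,-6,2.5],"rot": [0,0,-10]}
    - {"jaw": 0.4,"offset": [-4,-6.5,3],"rot": [0,0,-10]}
    - {"jaw": 0.4,"offset": [-2.5,-7.5,2.5],"rot": [0,0,-9.5]}

```text
time_s: 37.95
eef_pos: [0.5598, -0.1332, 0.1053]
eef_rot: [0.0, -0.029, 1.0, -0.0]
wrist_force: [0.3, 0.4, -0.0]
opening: 0.401
grasp_force: 0.0
```

>>> apply_moves:
  moves:
    - {"jaw": 0.4,"offset": [-1.5,-7.5,2.5],"rot": [0,0,-10]}
    - {"jaw": 0.4,"offset": [0,-7.5,3],"rot": [0,0,-10]}
    - {"jaw": 0.4,"offset": [1.5,-8,2.5],"rot": [0,0,-10]}
    - {"jaw": 0.4,"offset": [2.5,-7,3],"rot": [0,0,-9.5]}
    - {"jaw": 0.4,"offset": [4,-7,2.5],"rot": [0,0,-10]}

```text
time_s: 38.58
eef_pos: [0.5686, -0.1709, 0.0918]
eef_rot: [-0.0, -0.445, 0.895, -0.0]
wrist_force: [0.3, -0.2, -0.6]
opening: 0.4
grasp_force: 0.0
```

>>> apply_moves:
  moves:
    - {"jaw": 0.4,"offset": [5,-5.5,2.5],"rot": [0,0,-10]}
    - {"jaw": 0.4,"offset": [0,0,0],"rot": [0,0,0]}
    - {"jaw": 0.4,"offset": [0,0,0],"rot": [0,0,0]}
    - {"jaw": 0.4,"offset": [0,0,0],"rot": [0,0,0]}
    - {"jaw": 0.4,"offset": [0,0,0],"rot": [0,0,0]}

```text
time_s: 39.2
eef_pos: [0.574, -0.1685, 0.0892]
eef_rot: [-0.006, -0.514, 0.858, -0.004]
wrist_force: [0.4, 0.1, -0.1]
opening: 0.4
grasp_force: 0.0
```

```bash
python3 held.py k1; python3 - <<'E'
from h import *
print(tool()[2]["q"])
plan([([570.7,-177.4,36],ori(242.5),.4,3)],amax=10.5)
E
```

```text
[ 574.0462 -168.5037   89.2261] [-0.4721 -0.8814  0.015 ] 0.40025953519537993 0.0
scene 70 [array([-11.9, -11.8,  -4.3,   9.1,   9.8]), array([-21.4, -20.1, -17.5,  21.3,  21.7]), array([-28.7, -28. , -16.8,  -3.7,  -2.6])]
[-0.4754  0.3935  1.6492 -0.0169  1.0986 -3.1177]
--
{"jaw":0.4,"offset":[3,-0.5,18],"rot":[0,-0.5,0]},
{"jaw":0.4,"offset":[3,-0.5,17.5],"rot":[0,0,-0.5]},
{"jaw":0.4,"offset":[3,0,18],"rot":[0,-0.5,0]},
{"jaw":0.4,"offset":[0,0,0],"rot":[0,0,0]},
{"jaw":0.4,"offset":[0,0,0],"rot":[0,0,0]}
```

View pics/k1_scene.png

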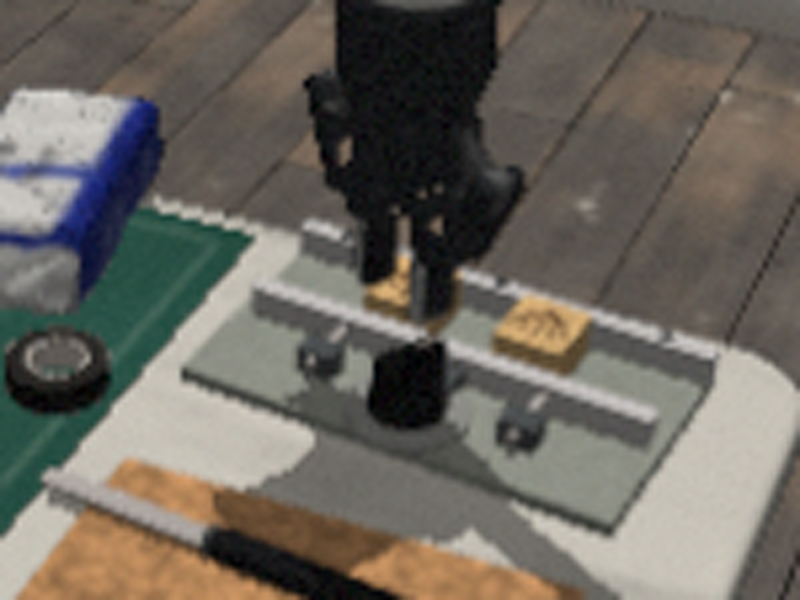

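>>> apply_moves:
  moves:
    - {"jaw": 0.4,"offset": [0,0,0],"rot": [0,0,9.5]}
    - {"jaw": 0.4,"offset": [0,0,0],"rot": [0,0,0]}
    - {"jaw": 0.4,"offset": [0,0,0],"rot": [0,0,0]}
    - {"jaw": 0.4,"offset": [0,0,0],"rot": [0,0,0]}
    - {"jaw": 0.4,"offset": [0,0,0],"rot": [0,0,0]}

```text
time_s: 39.92
eef_pos: [0.5741, -0.1684, 0.0891]
eef_rot: [-0.006, -0.441, 0.897, -0.005]
wrist_force: [0.3, 0.0, -0.4]
opening: 0.395
grasp_force: 0.0
```

```bash
python3 - <<'E'
from h import *
p,r,s=tool();print(p*1000,r.as_matrix()[:,0],s["q"])
plan([([570.7,-177.4,75],ori(232.5),.4,2),([570.7,-177.4,36],ori(232.5),.4,3)],amax=10.5)
E
```

```text
[ 574.1358 -168.4221   89.0826] [-0.6105 -0.7919  0.0148] [-0.4753  0.3938  1.6491 -0.0169  1.0985 -2.9526]
--
{"jaw":0.4,"offset":[4.5,-1.5,7],"rot":[0,-0.5,0]},
{"jaw":0.4,"offset":[4.5,-1,7],"rot":[0,-0.5,0]},
{"jaw":0.4,"offset":[0,0,13],"rot":[0,0,0]},
{"jaw":0.4,"offset":[0,0,13],"rot":[0,0,0]},
{"jaw":0.4,"offset":[0,0,13],"rot":[0,0,0]}
```

>>> apply_moves:
  moves:
    - {"jaw": 0.4,"offset": [4.5,-1.5,7],"rot": [0,-0.5,0]}
    - {"jaw": 0.4,"offset": [4.5,-1,7],"rot": [0,-0.5,0]}
    - {"jaw": 0.4,"offset": [0,0,0],"rot": [0,0,0]}
    - {"jaw": 0.4,"offset": [0,0,0],"rot": [0,0,0]}
    - {"jaw": 0.4,"offset": [0,0,0],"rot": [0,0,0]}

```text
time_s: 40.55
eef_pos: [0.5708, -0.1773, 0.0754]
eef_rot: [0.002, -0.441, 0.898, -0.001]
wrist_force: [1.2, -0.2, 0.2]
opening: 0.4
grasp_force: 0.0
```

```bash
python3 - <<'E'
from h import *
p,r,s=tool();print(p*1000,r.as_matrix()[:,0],s["q"])
pic,d=ctrl.camera("scene");V=xyz("scene",d).reshape(-1,3)
Q=V[(abs(V[:,0]-.57)<.035)&(V[:,1]>-.205)&(V[:,1]<-.145)&(V[:,2]>.046)&(V[:,2]<.058)]
if len(Q): print(len(Q),np.median(Q,0)*1000,rect(Q))
plan([([570.7,-177.4,36],ori(232.5),.4,3)],amax=10.5)
E
```

```text
[ 570.766  -177.268    75.4125] [-0.6111 -0.7915 -0.0028] [-0.5007  0.4078  1.6621  0.0025  1.0679 -2.986 ]
66 [ 571.0887 -174.2061   53.1373] [ 571.3198 -176.7421   40.5352   14.5914   61.9785]
--
{"jaw":0.4,"offset":[0,0,13],"rot":[0,0,0]},
{"jaw":0.4,"offset":[0,0,13.5],"rot":[0,0,0]},
{"jaw":0.4,"offset":[0.5,0,13],"rot":[0,0,0]},
{"jaw":0.4,"offset":[0,0,0],"rot":[0,0,0]},
{"jaw":0.4,"offset":[0,0,0],"rot":[0,0,0]}
```

>>> apply_moves:
  moves:
    - {"jaw": 0.4,"offset": [0,0,13],"rot": [0,0,0]}
    - {"jaw": 0.4,"offset": [0,0,13.5],"rot": [0,0,0]}
    - {"jaw": 0.4,"offset": [0,0,12],"rot": [0,0,0]}
    - {"jaw": 0.4,"offset": [0,0,0],"rot": [0,0,0]}
    - {"jaw": 0.05,"offset": [0,0,0],"rot": [0,0,0]}

```text
time_s: 41.22
eef_pos: [0.571, -0.1775, 0.0367]
eef_rot: [0.002, -0.441, 0.898, -0.001]
wrist_force: [8.1, -7.6, -2.5]
opening: 0.201
grasp_force: 5.8
```

>>> apply_moves:
  moves:
    - {"jaw": 0.05,"offset": [0,0,0],"rot": [0,0,0]}
    - {"jaw": 0.05,"offset": [0,0,0],"rot": [0,0,0]}
    - {"jaw": 0.05,"offset": [0,0,0],"rot": [0,0,0]}
    - {"jaw": 0.05,"offset": [0,0,0],"rot": [0,0,0]}
    - {"jaw": 0.05,"offset": [0,0,0],"rot": [0,0,0]}

```text
time_s: 41.85
eef_pos: [0.5715, -0.178, 0.0372]
eef_rot: [0.002, -0.441, 0.898, -0.002]
wrist_force: [3.6, -4.2, -4.2]
opening: 0.149
grasp_force: 59.6
```

>>> apply_moves:
  moves:
    - {"jaw": 0.05,"offset": [0,0,0],"rot": [0,0,9]}
    - {"jaw": 0.05,"offset": [0,0,0],"rot": [0,0,9]}
    - {"jaw": 0.05,"offset": [0,0,0],"rot": [0,0,9]}
    - {"jaw": 0.05,"offset": [0,0,0],"rot": [0,0,9]}
    - {"jaw": 0.05,"offset": [0,0,0],"rot": [0,0,9]}

```text
time_s: 42.48
eef_pos: [0.5719, -0.1785, 0.0372]
eef_rot: [0.003, -0.061, 0.998, -0.001]
wrist_force: [5.3, -5.5, -6.5]
opening: 0.148
grasp_force: 59.4
```

>>> apply_moves:
  moves:
    - {"jaw": 0.05,"offset": [0,0,0],"rot": [0,0,9]}
    - {"jaw": 0.05,"offset": [0,0,0],"rot": [0,0,9]}
    - {"jaw": 0.05,"offset": [0,0,0],"rot": [0,0,9]}
    - {"jaw": 0.05,"offset": [0,0,0],"rot": [0,0,9]}
    - {"jaw": 0.05,"offset": [0,0,0],"rot": [0,0,9]}

```text
time_s: 43.1
eef_pos: [0.5717, -0.1791, 0.0372]
eef_rot: [0.004, 0.325, 0.946, -0.0]
wrist_force: [4.2, -7.6, -6.2]
opening: 0.141
grasp_force: 59.4
```

>>> apply_moves:
  moves:
    - {"jaw": 0.05,"offset": [0,0,0],"rot": [0,0,9]}
    - {"jaw": 0.05,"offset": [0,0,0],"rot": [0,0,9]}
    - {"jaw": 0.05,"offset": [0,0,0],"rot": [0,0,9]}
    - {"jaw": 0.05,"offset": [0,0,0],"rot": [0,0,9]}
    - {"jaw": 0.05,"offset": [0,0,0],"rot": [0,0,9]}

```text
time_s: 43.72
eef_pos: [0.5711, -0.1794, 0.0372]
eef_rot: [0.003, 0.662, 0.749, 0.001]
wrist_force: [1.5, -9.4, -4.8]
opening: 0.146
grasp_force: 59.6
```

>>> apply_moves:
  moves:
    - {"jaw": 0.05,"offset": [0,0,0],"rot": [0,0,8]}
    - {"jaw": 0.05,"offset": [0,0,0],"rot": [0,0,8]}
    - {"jaw": 0.05,"offset": [0,0,0],"rot": [0,0,8]}
    - {"jaw": 0.05,"offset": [0,0,0],"rot": [0,0,6]}
    - {"jaw": 0.05,"offset": [0,0,0],"rot": [0,0,4]}

```text
time_s: 44.35
eef_pos: [0.5707, -0.1793, 0.0372]
eef_rot: [0.002, 0.852, 0.524, 0.001]
wrist_force: [0.7, -8.7, -3.5]
opening: 0.142
grasp_force: 59.8
```

```bash
python3 - <<'E'
from h import *
p,r,s=tool();x=r.as_matrix()[:,0];print(p*1000,np.degrees(np.arctan2(x[1],x[0])),s["q"],s["wrist_force"],s["torque"])
E
```

```text
[ 570.6521 -179.3191   37.1742] 63.17040324859158 [-0.5024  0.4664  1.6721 -0.0005  0.998  -0.0339] [ 0.6577 -8.675  -3.5075] [-1.4795  0.1331  0.0262]
```

>>> apply_moves:
  moves:
    - {"jaw": 0.05,"offset": [0,0,0],"rot": [0,0,3]}
    - {"jaw": 0.05,"offset": [0,0,0],"rot": [0,0,3]}
    - {"jaw": 0.05,"offset": [0,0,0],"rot": [0,0,2]}
    - {"jaw": 0.05,"offset": [0,0,0],"rot": [0,0,0]}
    - {"jaw": 0.05,"offset": [0,0,0],"rot": [0,0,0]}

```text
time_s: 44.98
eef_pos: [0.5707, -0.1793, 0.0372]
eef_rot: [0.002, 0.885, 0.466, 0.001]
wrist_force: [0.2, -8.7, -3.2]
opening: 0.144
grasp_force: 67.8
```

```bash
cat > kt.py <<'E'
from h import *
p,r,s=tool();x=r.as_matrix()[:,0];print(p*1000,np.degrees(np.arctan2(x[1],x[0])),s["q"][5],s["wrist_force"],s["torque"],s["opening"])
E
python3 kt.py
```

```text
[ 570.6508 -179.2727   37.2059] 55.49804490808583 0.1010231821988484 [ 0.2149 -8.6839 -3.2302] [-1.4592  0.1109  1.2059] 0.14421043899823147
```

>>> apply_moves:
  moves:
    - {"jaw": 0.05,"offset": [0,0,0],"rot": [0,0,0]}
    - {"jaw": 0.05,"offset": [0,0,0],"rot": [0,0,0]}
    - {"jaw": 0.4,"offset": [0,0,0],"rot": [0,0,0]}
    - {"jaw": 0.4,"offset": [0,0,0],"rot": [0,0,0]}
    - {"jaw": 0.4,"offset": [0,0,0],"rot": [0,0,0]}

```text
time_s: 45.6
eef_pos: [0.5706, -0.1768, 0.0368]
eef_rot: [0.001, 0.886, 0.464, 0.002]
wrist_force: [0.9, 0.2, 0.5]
opening: 0.397
grasp_force: 0.0
```

>>> apply_moves:
  moves:
    - {"jaw": 0.4,"offset": [0,0,0],"rot": [0,0,0]}
    - {"jaw": 0.4,"offset": [0,0,-20],"rot": [0,0,0]}
    - {"jaw": 0.4,"offset": [0,0,-50],"rot": [0,0,0]}
    - {"jaw": 0.4,"offset": [0,0,-60],"rot": [0,0,0]}
    - {"jaw": 0.4,"offset": [0,0,-60],"rot": [0,0,0]}

```text
time_s: 46.22
eef_pos: [0.5698, -0.1772, 0.2301]
eef_rot: [0.001, 0.886, 0.464, 0.002]
wrist_force: [0.9, -0.8, -0.4]
opening: 0.406
grasp_force: 0.0
```

>>> apply_moves:
  moves:
    - {"jaw": 0.4,"offset": [-50,0,0],"rot": [0,0,0]}
    - {"jaw": 0.4,"offset": [-50,0,0],"rot": [0,0,0]}
    - {"jaw": 0.4,"offset": [-50,0,0],"rot": [0,0,0]}
    - {"jaw": 0.4,"offset": [-30,0,0],"rot": [0,0,0]}
    - {"jaw": 0.4,"offset": [0,0,0],"rot": [0,0,0]}

```text
time_s: 46.85
eef_pos: [0.4666, -0.3271, 0.2278]
eef_rot: [0.002, 0.886, 0.463, 0.002]
wrist_force: [0.4, 1.0, 0.0]
opening: 0.398
grasp_force: 0.0
```

```bash
python3 kt.py; python3 clb.py; python3 - <<'E'
from h import *
for cam in("top","scene"):
    pic,d=ctrl.camera(cam);V=xyz(cam,d).reshape(-1,3)
    Q=V[(abs(V[:,0]-.57)<.035)&(V[:,1]>-.205)&(V[:,1]<-.145)&(V[:,2]>.046)&(V[:,2]<.058)]
    if len(Q)>5: print(cam,"knob",rect(Q))
    Q=V[(abs(V[:,0]-.6)<.13)&(abs(V[:,1]+.035)<.06)&(V[:,2]>.0125)&(V[:,2]<.03)]
    if len(Q)>5: print(cam,"bar",rect(Q),np.percentile(Q[:,2],[5,50,98]))
    if cam=="scene":
        q=pix(cam,[.57,-.15,.04])[0].astype(int);cv2.imwrite("pics/fin.png",cv2.resize(pic[q[1]-75:q[1]+75,q[0]-100:q[0]+100,::-1],(800,600),interpolation=cv2.INTER_CUBIC))
E
```

```text
[ 466.5584 -327.1481  227.8156] 55.135725668820406 -0.21359695748973787 [0.3604 0.9706 0.048 ] [ 0.0186 -0.0323 -0.0199] 0.398284941831381
scene -39 rect clampframe [ -1.3 -37.8  39.3  43.1  90. ] z 36.3 med [  1.7 -36.   36.3]
scene 39 rect clampframe [-1.8 39.7 43.9 40.3  1.2] z 36.4 med [ 0.1 40.7 36.4]
top -39 rect clampframe [  3.7 -39.   56.6  54.6  89.8] z 36.7 med [ -1.  -38.5  36.7]
top 39 rect clampframe [ 1.8 41.6 55.7 52.9 83.8] z 36.6 med [-1.  39.7 36.6]
top knob [ 571.3539 -178.3755   41.0295   14.3624   57.7559]
top bar [608.1362 -42.3996  16.036  216.9432  85.1349] [0.0131 0.0174 0.0235]
scene knob [ 571.8311 -175.7127   37.999    15.5265   61.7448]
scene bar [607.2194 -41.0229  18.1988 220.8307  85.2255] [0.0128 0.0169 0.0203]
```

View pics/fin.png

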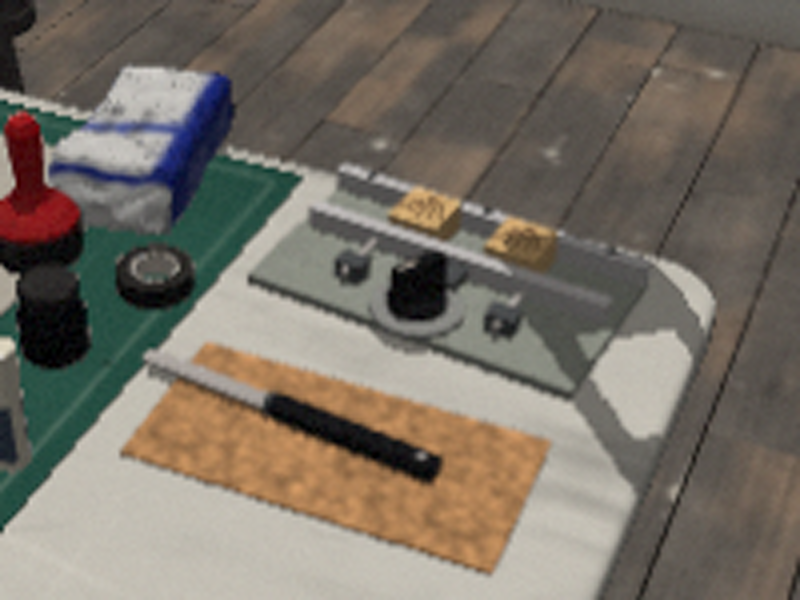

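```bash
python3 -c "
from bench import ctrl
print(ctrl.hand_in())"
```

```text
the job is handed in; nothing more can be done
None
```

I've handed the job in: both blocks were levered up with the bar and lie flat, carved face up and square in the drying clamp, the knob is turned to its stop, and the bar is back on its cork mat. The hand-in gave no verdict. My last camera measurements were within all the end limits I could check.

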